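# Clear the mat, release display feet from a gated hopper and set them slot up

## Robot

A 6-joint arm with a two-finger parallel gripper is mounted at the origin on the work surface. World frame = base frame: x ahead of the robot, y to its left, z up, the work surface at z = 0. Lengths are in m, angles in rad, forces in N, time in s.
With the tool pointing down it reaches from about 0.35 to 0.775 m from the base axis. Payload 5.5 kg.
Tool frame: the origin (TCP) lies at the very end of the fingers, on their centre line; the grasp point (between the pads) lies 19 mm behind it; z points along the fingers, x is the direction in which the jaws open and shut, and the axes are right-handed (so a half turn about z gives the same grasp; the last joint's range is limited). The gripper opens to 85 mm and grips with 20 to 120 N. Pads are 22 mm wide; open, the fingers measure 114 mm over their backs; the gripper's body (76 mm by 85 mm) begins 54 mm behind the grasp point. The pads swing forward as they close: fully open they stand 13 mm farther back than shut.
Start: joints at [-1.331, 0.313, 0.046, 1.304, 0, 1.431], TCP at [0.213, -0.534, 0.231] pointing down, gripper open.
Joint ranges: [-2.76, 2.76], [-0.86, 1.69], [-1.03, 1.26], [-2.2, 2.34], [-1.47, 1.5], [-3.14, 3.14]. Speed limits (rad/s): [2.57, 2.57, 3.14, 3.14, 3.14, 3.14].

## Interface

Orientations are given as a unit quaternion [w, x, y, z].
In Python, from workcell import monitor, eyes, ticket gives the robot as it stands.
- The arm moves only by the tool send_rows, never from a script. Its argument "targets" is a list of rows, each a list of 5 numbers: the shift along the world's x, y, z in m, then the turn about the world's z in degrees, then the closure in counts, from 0 (fully open) to 255 (shut). A call has 1 to 12 rows; each row shifts and turns the commanded pose from where the row before left it; what a row does not reach is not made up. A row lasts 1/10 s, in which the tool goes at most 50 mm and 8.59 degrees, less where a joint would pass 70% of its speed; a pose out of reach is approached as far as the arm can. A call is refused whole if a number of a shift passes 0.05 or a number of a turn 8.59, either way. A call with a gripper value outside its range is refused whole. The fingers move at their own pace and stop on an object; "newtons" is the grip in N (left out, the last holds). Time passes only in rows, so rows that do not move let the fingers close. It gives the time, the measured TCP pose, the force and the opening at its end, in the units of the state.
- monitor.get_state(): the state, without advancing time (a new reading comes with each control period).
- eyes.read_camera(name): name is "scene" or "side" or "wrist"; returns a dict with "img" (420x560x3 uint8, red, green, blue), "z_map" (420x560 float32, m along the optical axis (not along the pixel's ray), 0 where there is no reading), "camera_matrix" (3x3 intrinsics, pixels), "k1" (the pictures are not rectified: a ray, as slopes to the right and down, at radius r is drawn at 1 + k1 r^2 times it, then the intrinsics apply), "pose" (4x4, takes a point from camera to world coordinates); the wrist camera has in their place "T_tool_cam" (4x4, takes a point from camera to tool coordinates, whose origin is the TCP and whose axes are the tool frame's). Camera axes: x right, y down, z forward; pixel columns grow to the right and rows downward; lengths in m; the calibration is good to about 2 mm. A picture is of the moment at which its call begins: read the wrist's pose just before it.
- ticket.hand_in(): hands the job in, once; it reports no verdict.
Trained networks look in the newest picture that a camera, given by its name, has taken for a name from the list of things; names that differ only in an ending like _2 or _b are one class to them, and where a whole thing is asked for, a point or a joint stands for the part that bears it (a point fixed in the world has none). Each returns a list of dicts, best first, with "conf" (0 to 1); they miss things now and then, are a little off and sometimes report something else, mostly with a low value. They report only what shows in the picture. A call takes as long as a camera call. They do not tell look-alikes from the thing itself.
- eyes.spot_in(name, camera): "xyz" ([x, y, z] in m, in world coordinates, good to about 4 mm: the middle of the surface that is visible of it).
- eyes.tip_of(name, camera): "xyz" ([x, y, z] in m, in world coordinates, good to about 4 mm: a listed point, or the origin of a listed thing).
The state is a dict: "clock": time; "joint_pos": joint angles; "qvel": joint speeds; "tau": joint torques, N m; "tcp_pos": TCP position; "orientation": TCP orientation; "wrist_force": force on the tool from outside, world axes, zero at the start; "ft_torque": the same for the moment, N m; "finger_gap": finger opening in m.
Only numpy, scipy, OpenCV 4.12 (cv2) and the standard library are available. Lean on these libraries where they do the work, as an engineer would, in place of code of your own. Each camera call takes 0.05 s, during which the arm holds its last target.

## Task

Move the black multimeter off the dark work mat and lay it down on the bench beside it. Pull the hopper's slide gate by its black handle so that all the slotted aluminium display feet (two or three) come down the chute into the catch tray, then push the gate fully shut. Then lay every foot flat on the mat with its slotted face upwards, turning it over where needed.

Things in the scene. Friction and masses are not known exactly. Their poses are not given: they have to be found in the camera images.
- gate (a joint): aluminium slide gate under the hopper's cells: 0 = shut (stop), 0.066 m = fully open (stop); it slides level, out towards -x of tray_centre. Light (2 N friction, plus up to 5 N from the feet on it); it stays where left. The feet drop when it is some 45 mm open, and are down within a second
- gate_handle (a point): middle of the gate's grip, a black upright block 14 mm (x) x 22 mm (y) x 42 mm tall at the front end of a 60 mm wide tongue; block top 17 mm above, tongue top 25 mm below this point. Axes as tray_centre; moves with the gate. Gate shut, it is 62 mm in front of the hopper's upright front wall (78 mm taller) and 95 mm in +x from tray_centre
- tray_centre (a point): centre of the slippery steel floor of the hopper's catch tray, 4 mm above the table; +x points from the tray up the chute to the hopper, y across, z up. Tray floor 90 mm (x -60 to +30 mm) by 246 mm, with lips in front and at the sides 7 mm above the floor; from x = +30 mm the chute, as slippery, rises (31 mm up at x = 130 mm, then steeper)
- hopper: grey steel hopper with tray, fixed, 256 mm wide, 240 mm tall plus a flared rim to 285 mm; origin 4 mm under tray_centre, same axes. Three lanes at y = 0 and +-82 mm, parted by fins 4 mm thick at y = +-41 mm, 40 mm high from x = 70 to 125 mm, taller behind. All its steel is slippery (friction about 0.12). Clear front wall at x = 157 mm
- mat_centre (a point): dark rubbery work mat, fixed, 220 mm (x) x 340 mm (y), 3 mm thick, flat and grippy; the point is the centre of its top, z up
- foot0_centre (a point): display foot: aluminium block 36 x 66 x 36 mm, 200 g +-30%. One of its four long faces has a slot, 12 mm wide, 9 mm deep, dark floor, along its middle over the whole 66 mm; other faces plain. The point is the block's centre; y along the 66 mm, z out of the slotted face. Starts in the hopper, lengthwise across the chute, any long face up; may be absent
- foot1_centre (a point): display foot: aluminium block 36 x 66 x 36 mm, 200 g +-30%. One of its four long faces has a slot, 12 mm wide, 9 mm deep, dark floor, along its middle over the whole 66 mm; other faces plain. The point is the block's centre; y along the 66 mm, z out of the slotted face. Starts in the hopper, lengthwise across the chute, any long face up; may be absent
- foot2_centre (a point): display foot: aluminium block 36 x 66 x 36 mm, 200 g +-30%. One of its four long faces has a slot, 12 mm wide, 9 mm deep, dark floor, along its middle over the whole 66 mm; other faces plain. The point is the block's centre; y along the 66 mm, z out of the slotted face. Starts in the hopper, lengthwise across the chute, any long face up; may be absent
- foot0: the same foot0 as its centre point (origin at its centre, same axes)
- foot1: the same foot1 as its centre point (origin at its centre, same axes)
- foot2: the same foot2 as its centre point (origin at its centre, same axes)
- meter_centre (a point): black multimeter, 150 mm (x) x 62 mm (y) x 35 mm tall, 350 g, lying flat face up on the mat at the start; the point is its centre, z up out of its face
- meter: the same multimeter, origin at the centre of its underside
Not all that is in view belongs to the job. What is shaped like the foot1 but brown is not meant.

How it is judged:
By the outcome, as a careful person would: the job done as asked, in the order asked, and still so for the second after the job is handed in, with the robot touching nothing.
Of foot0, foot1, foot2 only 2 to 3 are there at a start; the rules pass over those that are not, and their reading is None.
At some moment in a run one of foot0, foot1, foot2 may be knocked a few centimetres aside while the robot is not near it.
Once in a run the grip may slacken for a moment while it holds something.
It also fails if it takes over 210 s, if anything falls off the work surface, if the arm or the gripper's body presses on something with over 40 N, if the wrist force passes 120 N, or if a joint passes its speed limit or range.

## Working session

There is one attempt and no reset: what is moved stays moved. The work goes in short steps, Python scripts to look and compute and a tool call to move; the robot and the scene stay as the last step left them, time stands still between calls to the robot, and variables do not carry over. Pictures are saved under pics/ and viewed, and the job is handed in when it is done.

Besides the shell and the picture viewer there is one more tool, called by a JSON object that holds its "api" and its "payload". send_rows: Moves the arm, as the interface text tells. Its arguments: {"type":"object","properties":{"targets":{"type":"array"},"newtons":{"type":"number"}},"required":["targets"]}

```bash
ls; mkdir -p pics
cat > h.py <<'E'
import numpy as np, cv2
from workcell import monitor, eyes, ticket
from scipy.spatial.transform import Rotation as R
def Rq(q): return R.from_quat([q[1],q[2],q[3],q[0]])
def shot(cam,name=None):
    s=monitor.get_state(); d=eyes.read_camera(cam)
    if 'pose' in d: T=d['pose']
    else:
        W=np.eye(4); W[:3,:3]=Rq(s['orientation']).as_matrix(); W[:3,3]=s['tcp_pos']; T=W@d['T_tool_cam']
    d['T']=np.array(T)
    if name: cv2.imwrite(f'pics/{name}.png',d['img'][:,:,::-1])
    return d
def cloud(d):
    K=np.array(d['camera_matrix']); z=d['z_map']; h,w=z.shape
    u,v=np.meshgrid(np.arange(w),np.arange(h))
    pts=np.stack([u,v],-1).reshape(-1,1,2).astype(np.float64)
    n=cv2.undistortPoints(pts,K,np.array([d['k1'],0,0,0.])).reshape(h,w,2)
    P=np.stack([n[...,0]*z,n[...,1]*z,z],-1)
    W=P@d['T'][:3,:3].T+d['T'][:3,3]; W[z==0]=np.nan
    return W
def st():
    s=monitor.get_state(); print({k:np.round(s[k],4).tolist() for k in ['clock','joint_pos','tcp_pos','orientation','wrist_force','finger_gap']})
    return s
E
cat > a.py <<'E'
from h import *
st()
for c in ['scene','side','wrist']:
    d=shot(c,c+'0')
    print(c,d['k1'],np.round(d['T'],3).tolist())
    for n in ['gate_handle','tray_centre','hopper','mat_centre','meter_centre','foot0_centre']:
        for f in (eyes.tip_of,):
            print(c,n,[(np.round(x['xyz'],3).tolist(),round(x['conf'],2)) for x in f(n,c)])
E
python3 a.py
```

```text
pics
{'clock': 0.0, 'joint_pos': [-1.3306, 0.314, 0.045, 1.3036, -0.0, 1.4312], 'tcp_pos': [0.213, -0.5335, 0.2304], 'orientation': [-0.0006, 0.8279, -0.5609, -0.0007], 'wrist_force': [-0.7514, -0.3637, -1.2826], 'finger_gap': 0.0854}
scene -0.11071703448369523 [[-0.972, 0.16, -0.171, 0.809], [0.233, 0.602, -0.764, 0.9], [-0.02, -0.782, -0.622, 0.792], [0.0, 0.0, 0.0, 1.0]]
scene gate_handle [([0.611, 0.185, 0.166], 0.55)]
scene tray_centre [([0.513, 0.171, 0.002], 0.63), ([0.53, -0.175, 0.004], 0.52)]
scene hopper [([0.511, 0.174, 0.001], 0.67)]
scene mat_centre [([0.546, -0.188, 0.001], 0.79), ([0.526, -0.178, 0.005], 0.35)]
scene meter_centre [([0.53, -0.179, 0.02], 0.89)]
scene foot0_centre []
side -0.03534379270677732 [[-0.994, -0.084, 0.062, 0.547], [-0.104, 0.747, -0.657, 0.696], [0.009, -0.66, -0.751, 0.825], [0.0, 0.0, 0.0, 1.0]]
side gate_handle [([0.516, 0.172, 0.011], 0.53)]
side tray_centre [([0.515, 0.175, 0.008], 0.63)]
side hopper [([0.512, 0.17, -0.001], 0.77)]
side mat_centre [([0.548, -0.187, 0.002], 0.83)]
side meter_centre [([0.531, -0.18, 0.018], 0.67)]
side foot0_centre [([0.713, 0.103, 0.153], 0.62), ([0.526, -0.181, 0.006], 0.6)]
wrist -0.005758251420406134 [[0.371, -0.884, -0.286, 0.287], [-0.929, -0.353, -0.114, -0.505], [0.0, 0.308, -0.952, 0.375], [0.0, 0.0, 0.0, 1.0]]
wrist gate_handle []
wrist tray_centre []
wrist hopper []
wrist mat_centre []
wrist meter_centre []
wrist foot0_centre []
```

View pics/scene0.png

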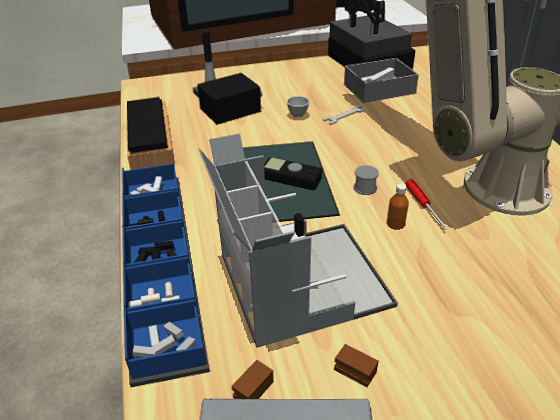

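View pics/side0.png

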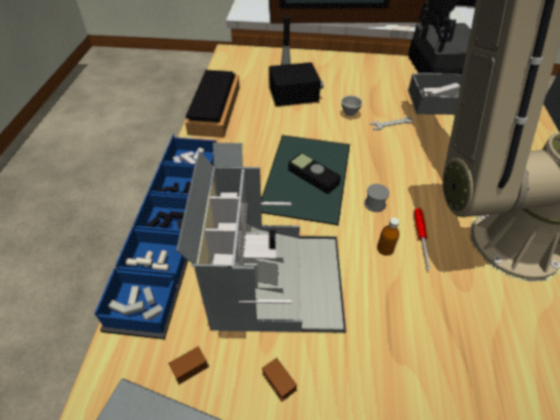

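View pics/wrist0.png

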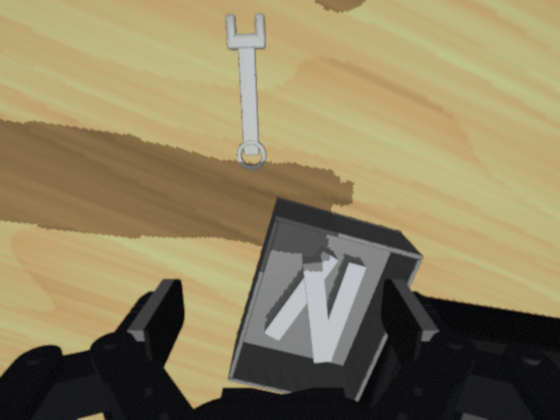

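```bash
cat > b.py <<'E'
from h import *
# top-down maps: x 0.2..0.95 (rows up), y 0.5..-0.6
S=1000
x0,x1,y0,y1=0.25,0.95,-0.5,0.45
H=int((x1-x0)*S);W=int((y1-y0)*S)
hm=np.full((H,W),-1.);im=np.zeros((H,W,3),np.uint8)
ds={}
for c in ['scene','side']:
    d=shot(c); P=cloud(d); ds[c]=P
    m=np.isfinite(P[...,0]); p=P[m]; col=d['img'][m]
    r=((x1-p[:,0])*S).astype(int); q=((y1-p[:,1])*S).astype(int)
    ok=(r>=0)&(r<H)&(q>=0)&(q<W)&(p[:,2]<0.4)
    for a,b,z,cc in zip(r[ok],q[ok],p[ok,2],col[ok]):
        s=(slice(max(a-1,0),a+2),slice(max(b-1,0),b+2))
        mm=hm[s]<z; hm[s][mm]=z; im[s][mm]=cc
np.save('hm.npy',hm)
for i in range(0,H,100): cv2.putText(im,f'{x1-i/S:.2f}',(0,i+10),0,.4,(255,0,0))
for j in range(0,W,100): cv2.putText(im,f'{y1-j/S:.2f}',(j,10),0,.4,(255,0,0))
cv2.imwrite('pics/top0.png',cv2.resize(im[:,:,::-1],None,fx=.8,fy=.8))
# meter points
for c,P in ds.items():
    d=eyes
    p=P.reshape(-1,3)
    m=(np.hypot(p[:,0]-.53,p[:,1]+.18)<0.12)&(p[:,2]>0.028)&(p[:,2]<.06)
    q=p[m]; rect=cv2.minAreaRect(q[:,:2].astype(np.float32)*1000); print(c,'meter',len(q),rect,np.median(q[:,2]))
E
python3 b.py
```

```text
scene meter 895 ((526.3660888671875, -176.512451171875), (68.26373291015625, 148.56764221191406), 54.25508499145508) 0.03757495915150011
side meter 879 ((529.2855224609375, -176.92617797851562), (66.06250762939453, 152.34080505371094), 52.951416015625) 0.038598605772671934
```

View pics/top0.png

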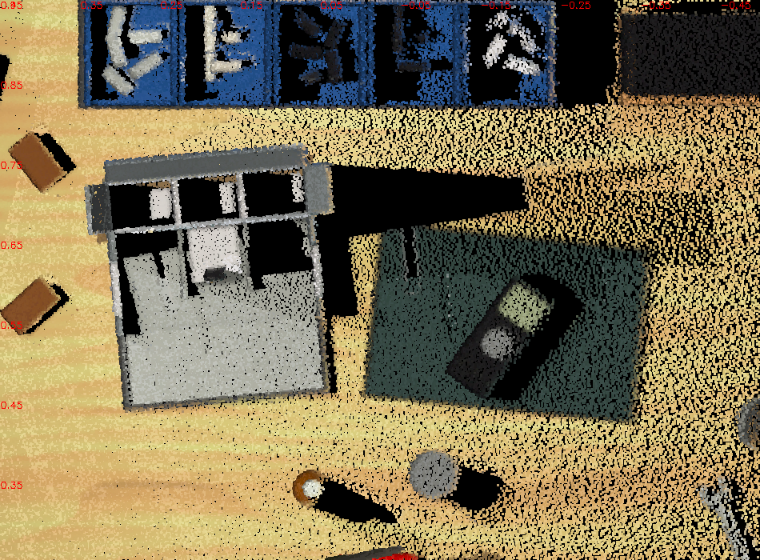

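```bash
cat > c.py <<'E'
from h import *
import glob
for c in ['scene','side']:
    d=shot(c); P=cloud(d); img=d['img'].astype(int)
    # mat: dark greenish color
    r,g,b=img[...,0],img[...,1],img[...,2]
    m=(g>r+6)&(g<110)&(b<100)&np.isfinite(P[...,0])&(P[...,2]<0.02)&(np.hypot(P[...,0]-.55,P[...,1]+.19)<.25)
    q=P[m]; 
    m8=cv2.morphologyEx(m.astype(np.uint8),cv2.MORPH_OPEN,np.ones((3,3)))
    q=P[m8>0]
    print(c,'mat',cv2.minAreaRect(q[:,:2].astype(np.float32)*1000),np.median(q[:,2]))
    # tray floor
    T=np.array([.512,.172])
    m=np.isfinite(P[...,0])&(abs(P[...,2]-.005)<.012)&(abs(P[...,0]-.5)<.08)&(abs(P[...,1]-.172)<.16)&(abs(r-g)<14)&(abs(g-b)<20)
    m8=cv2.morphologyEx(m.astype(np.uint8),cv2.MORPH_OPEN,np.ones((3,3))); q=P[m8>0]
    print(c,'tray',cv2.minAreaRect(q[:,:2].astype(np.float32)*1000),np.median(q[:,2]))
    # handle: dark pts
    p=P; m=np.isfinite(P[...,0])&(np.hypot(P[...,0]-.61,P[...,1]-.182)<.035)&(P[...,2]>.1)&(img.sum(-1)<120)
    q=p[m]; print(c,'handle',len(q),q.min(0),q.max(0),q.mean(0))
    t=q[q[:,2]>q[:,2].max()-.008]; print(cv2.minAreaRect(t[:,:2].astype(np.float32)*1000), t.mean(0))
    v,u=np.where(m); v0,u0=int(v.mean()),int(u.mean()); cv2.imwrite(f'pics/hd_{c}.png',cv2.resize(d['img'][v0-70:v0+70,u0-90:u0+90,::-1],None,fx=4,fy=4))
E
python3 c.py
```

```text
scene mat ((537.7147216796875, -184.74801635742188), (339.61883544921875, 199.32496643066406), 84.49710083007812) 0.0026200239710931217
scene tray ((515.0811767578125, 172.80641174316406), (143.1168670654297, 261.9598388671875), 2.926490545272827) 0.003817903305345871
scene handle 185 [0.60012347 0.16898383 0.1365716 ] [0.61379401 0.19217481 0.17828771] [0.60791888 0.18582611 0.16130647]
((607.2341918945312, 180.431884765625), (12.517080307006836, 23.434980392456055), 3.0960845947265625) [0.60776732 0.18261928 0.17486429]
side mat ((547.2459716796875, -183.30636596679688), (331.5305480957031, 210.3722381591797), 84.37538146972656) 0.0037372063011603673
side tray ((516.1908569335938, 172.3076629638672), (132.1330108642578, 255.93756103515625), 5.35524845123291) 0.004801697452338161
side handle 62 [0.60330301 0.16950231 0.14273681] [0.61199815 0.19175323 0.18040031] [0.60662076 0.18476129 0.16863339]
((607.16796875, 179.98646545410156), (8.084299087524414, 20.64858055114746), 6.373871326446533) [0.60698296 0.18043893 0.1771048 ]
```

{"api": "send_rows", "payload": {"targets": [[0.02, 0.022, 0, 8.2, 0], [0.025, 0.028, 0, 8.2, 0], [0.025, 0.028, 0, 8.2, 0], [0.025, 0.028, 0, 8.2, 0], [0.025, 0.028, 0, 8.2, 0], [0.025, 0.028, 0, 8.2, 0], [0.025, 0.028, 0, 8.2, 0], [0.025, 0.028, 0, 8.2, 0], [0.025, 0.028, 0, 8.2, 0], [0.025, 0.028, 0, 8.2, 0], [0.025, 0.028, 0, 8.2, 0], [0.025, 0.028, 0, 8.2, 0]]}}

```text
clock: 2.45
tcp_pos: [0.5091, -0.2028, 0.2315]
orientation: [0.0, 0.965, 0.263, 0.0]
wrist_force: [-0.4, -0.3, 0.1]
finger_gap: 0.0852
```

{"api": "send_rows", "payload": {"targets": [[0.015, 0.02, 0, 8.2, 0], [0.01, 0.007, 0, 8.2, 0], [0, 0, 0, 7, 0], [0, 0, 0, 0, 0], [0, 0, 0, 0, 0]]}}

```text
clock: 2.95
tcp_pos: [0.5331, -0.1771, 0.2313]
orientation: [-0.0, 0.893, 0.449, 0.0]
wrist_force: [-0.7, -0.3, 0.3]
finger_gap: 0.0855
```

```bash
cat > d.py <<'E'
from h import *
import sys
s=st(); x=Rq(s['orientation']).as_matrix()[:,0]; print('yaw',np.degrees(np.arctan2(x[1],x[0])))
d=shot('wrist',sys.argv[1]); P=cloud(d); p=P.reshape(-1,3)
m=(np.hypot(p[:,0]-.53,p[:,1]+.18)<0.12)&(p[:,2]>0.025)&(p[:,2]<.06)
q=p[m]; print('meter',len(q),cv2.minAreaRect(q[:,:2].astype(np.float32)*1000),np.median(q[:,2]))
E
python3 d.py w1
```

```text
{'clock': 2.95, 'joint_pos': [-0.4636, 0.2873, 0.0105, 1.294, 0.0001, 0.1753], 'tcp_pos': [0.5331, -0.1771, 0.2313], 'orientation': [-0.0001, 0.8934, 0.4493, 0.0], 'wrist_force': [-0.6735, -0.2899, 0.3109], 'finger_gap': 0.0855}
yaw 53.39246391579774
meter 8848 ((527.8256225585938, -177.8658447265625), (62.09482955932617, 148.41677856445312), 54.048160552978516) 0.03890911227570995
```

View pics/w1.png

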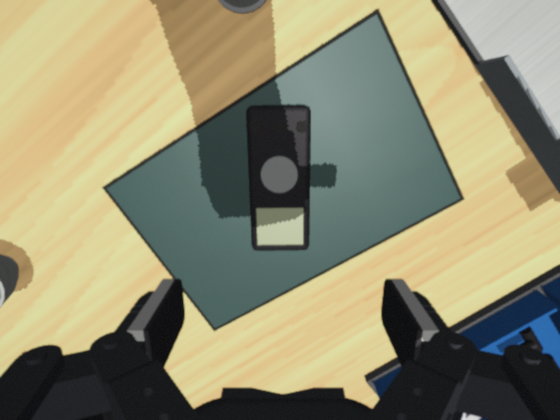

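{"api": "send_rows", "payload": {"targets": [[-0.005, -0.001, -0.04, 0.6, 0], [0, 0, -0.04, 0, 0], [0, 0, -0.04, 0, 0], [0, 0, -0.04, 0, 0], [0, 0, -0.03, 0, 0], [0, 0, -0.02, 0, 0], [0, 0, -0.013, 0, 0], [0, 0, 0, 0, 0], [0, 0, 0, 0, 120], [0, 0, 0, 0, 200], [0, 0, 0, 0, 255], [0, 0, 0, 0, 255]], "newtons": 70}}

```text
clock: 4.2
tcp_pos: [0.5296, -0.1787, 0.0102]
orientation: [0.001, 0.89, 0.455, 0.001]
wrist_force: [-1.5, 0.5, 7.0]
finger_gap: 0.0608
```

{"api": "send_rows", "payload": {"targets": [[0, 0, 0, 0, 255], [0, 0, 0, 0, 255], [0, 0, 0.01, 0, 255], [0, 0, 0.02, 0, 255], [0, 0, 0.02, 0, 255]]}}

```text
clock: 4.7
tcp_pos: [0.5272, -0.1776, 0.0587]
orientation: [-0.001, 0.89, 0.455, -0.001]
wrist_force: [0.2, 0.6, -3.6]
finger_gap: 0.0604
```

```bash
python3 d.py w2
```

```text
{'clock': 4.7, 'joint_pos': [-0.4692, 0.3908, -0.2863, 0.8958, -0.0001, 0.1563], 'tcp_pos': [0.5272, -0.1776, 0.0587], 'orientation': [-0.0008, 0.8904, 0.4552, -0.0006], 'wrist_force': [0.1613, 0.5754, -3.6443], 'finger_gap': 0.0604}
yaw 54.15780806873505
meter 0 ((0.0, 0.0), (0.0, 0.0), 0.0) nan
  return _methods._mean(a, axis=axis, dtype=dtype,
  ret = ret.dtype.type(ret / rcount)
```

View pics/w2.png

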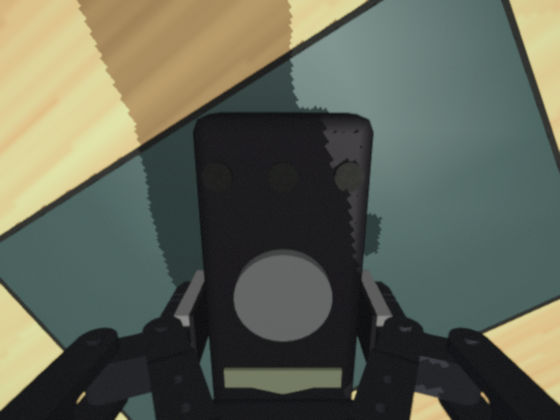

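{"api": "send_rows", "payload": {"targets": [[0.002, -0.015, 0, 2, 255], [0.003, -0.031, 0, 4, 255], [0.003, -0.031, 0, 4, 255], [0.003, -0.031, 0, 4, 255], [0.003, -0.031, 0, 4, 255], [0.003, -0.031, 0, 4, 255], [0.003, -0.031, 0, 4, 255], [0.003, -0.031, 0, 4, 255], [0.001, -0.015, 0, 0, 255], [0, 0, 0, 0, 255]]}}

```text
clock: 5.75
tcp_pos: [0.5516, -0.4275, 0.0574]
orientation: [0.0, 0.743, 0.669, -0.0]
wrist_force: [0.1, 0.2, -3.6]
finger_gap: 0.0606
```

{"api": "send_rows", "payload": {"targets": [[0, 0, -0.02, 0, 255], [0, 0, -0.015, 0, 255], [0, 0, -0.009, 0, 255], [0, 0, -0.004, 0, 255], [0, 0, -0.002, 0, 255], [0, 0, 0, 0, 255]]}}

```text
clock: 6.35
tcp_pos: [0.5524, -0.4249, 0.0085]
orientation: [0.0, 0.742, 0.67, 0.0]
wrist_force: [0.4, 0.7, -3.5]
finger_gap: 0.0608
```

```bash
cat > e.py <<'E'
from h import *
import sys
st(); d=shot('wrist','w3'); d=shot('side','s3')
E
python3 e.py
```

```text
{'clock': 6.35, 'joint_pos': [-0.7708, 0.676, 0.0676, 0.9621, 0.0001, -0.6692], 'tcp_pos': [0.5524, -0.4249, 0.0085], 'orientation': [0.0001, 0.7421, 0.6703, 0.0001], 'wrist_force': [0.3503, 0.6995, -3.4998], 'finger_gap': 0.0608}
```

View pics/s3.png

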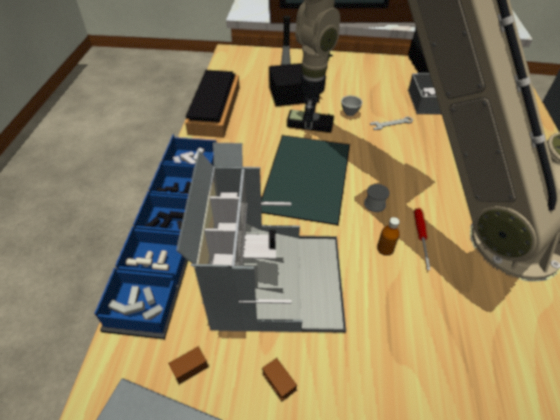

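{"api": "send_rows", "payload": {"targets": [[0, 0, -0.002, 0, 255], [0, 0, 0, 0, 255], [0, 0, 0, 0, 120], [0, 0, 0, 0, 60], [0, 0, 0, 0, 0], [0, 0, 0, 0, 0], [0, 0, 0, 0, 0], [0, 0, 0.02, 0, 0], [0, 0, 0.04, 0, 0], [0, 0, 0.05, 0, 0], [0, 0, 0.05, 0, 0], [0, 0, 0.05, 0, 0]]}}

```text
clock: 7.65
tcp_pos: [0.5519, -0.4248, 0.2184]
orientation: [0.0, 0.742, 0.67, 0.0]
wrist_force: [1.1, -0.8, 0.3]
finger_gap: 0.0853
```

```bash
cat > d2.py <<'E'
from h import *
s=st(); 
d=shot('wrist','w4'); P=cloud(d); p=P.reshape(-1,3)
m=(np.hypot(p[:,0]-.55,p[:,1]+.42)<0.12)&(p[:,2]>0.022)&(p[:,2]<.06)
q=p[m]; print('meter',len(q),cv2.minAreaRect(q[:,:2].astype(np.float32)*1000),np.median(q[:,2]))
E
python3 d2.py
```

```text
{'clock': 7.65, 'joint_pos': [-0.7712, 0.5675, 0.4051, 1.4083, 0.0001, -0.6692], 'tcp_pos': [0.5519, -0.4248, 0.2184], 'orientation': [0.0, 0.7422, 0.6702, 0.0], 'wrist_force': [1.1133, -0.8031, 0.321], 'finger_gap': 0.0853}
meter 9299 ((551.0986328125, -425.9311218261719), (62.11821746826172, 148.48187255859375), 84.07865142822266) 0.03594126499965544
```

View pics/w4.png

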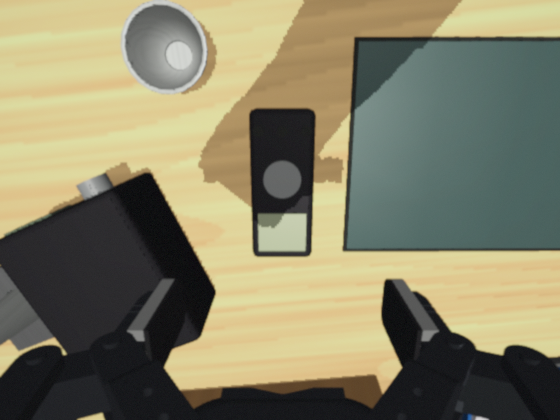

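{"api": "send_rows", "payload": {"targets": [[0, 0.02, 0.02, 1, 0], [-0.001, 0.04, 0.01, 1, 0], [-0.001, 0.045, 0.01, 1, 0], [-0.001, 0.045, 0, 1, 0], [-0.001, 0.045, 0, 1, 0], [-0.001, 0.045, 0, 1, 0], [-0.001, 0.045, 0, 1, 0], [-0.001, 0.045, 0, 1, 0], [0, 0.045, 0, 1, 0], [0, 0.045, 0, 1, 0], [0, 0.045, 0, 1, 0], [0, 0.045, 0, 0, 0]]}}

```text
clock: 8.9
tcp_pos: [0.5439, 0.0873, 0.256]
orientation: [-0.0, 0.674, 0.739, -0.0]
wrist_force: [1.4, -1.0, 0.1]
finger_gap: 0.0853
```

{"api": "send_rows", "payload": {"targets": [[0, 0.045, 0, 0, 0], [0, 0.035, 0, 0, 0], [0, 0.015, 0, 0, 0], [0, 0, 0, 0, 0], [0, 0, 0, 0, 0]]}}

```text
clock: 9.4
tcp_pos: [0.5447, 0.1796, 0.2559]
orientation: [-0.0, 0.674, 0.738, -0.001]
wrist_force: [0.1, 0.5, -0.6]
finger_gap: 0.0854
```

```bash
cat > f.py <<'E'
from h import *
s=st(); x=Rq(s['orientation']).as_matrix()[:,0]; print('yaw',np.degrees(np.arctan2(x[1],x[0])))
d=shot('wrist','w5'); P=cloud(d); img=d['img']
m=np.isfinite(P[...,0])&(np.hypot(P[...,0]-.607,P[...,1]-.181)<.03)&(P[...,2]>.16)&(P[...,2]<.2)&(img.sum(-1)<150)
q=P[m]; print(len(q),cv2.minAreaRect(q[:,:2].astype(np.float32)*1000),np.median(q[:,2]))
print(eyes.tip_of('gate_handle','wrist'))
E
python3 f.py
```

```text
{'clock': 9.4, 'joint_pos': [0.1789, 0.3062, 0.0964, 1.3619, -0.0005, 0.0882], 'tcp_pos': [0.5447, 0.1796, 0.2559], 'orientation': [-0.0001, 0.6743, 0.7384, -0.0005], 'wrist_force': [0.0745, 0.5487, -0.6476], 'finger_gap': 0.0854}
yaw 95.19414111956179
662 ((605.0381469726562, 179.1084442138672), (12.262503623962402, 19.596607208251953), 5.456092357635498) 0.17641543357832745
[{'xyz': [0.6076, 0.1814, 0.16], 'conf': 0.57}]
```

View pics/w5.png

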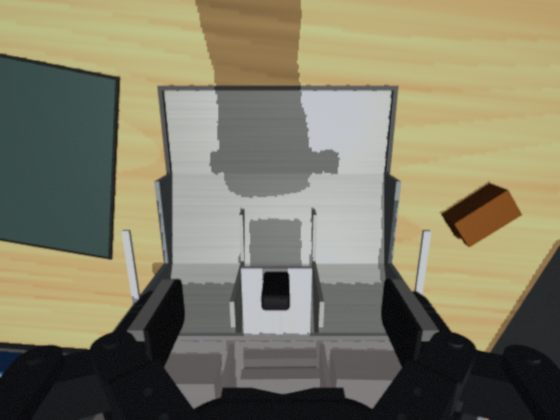

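{"api": "send_rows", "payload": {"targets": [[0.02, 0, 0, 0, 0], [0.025, 0, 0, 0, 0], [0.016, 0, 0, 0, 0], [0, 0, -0.03, 0, 0], [0, 0, -0.03, 0, 0], [0, 0, -0.025, 0, 0], [0, 0, -0.015, 0, 0], [0, 0, -0.006, 0, 0], [0, 0, 0, 0, 0], [0, 0, 0, 0, 0]]}}

```text
clock: 10.5
tcp_pos: [0.6069, 0.1793, 0.1514]
orientation: [0.0, 0.675, 0.738, 0.001]
wrist_force: [0.4, -0.7, 0.4]
finger_gap: 0.0853
```

```bash
cat > e.py <<'E'
from h import *
import sys
st(); d=shot('wrist','w'+sys.argv[1]); d=shot('side','s'+sys.argv[1])
E
python3 e.py 6
```

```text
{'clock': 10.5, 'joint_pos': [0.1605, 0.4551, 0.0585, 1.1728, 0.0, 0.0715], 'tcp_pos': [0.6069, 0.1793, 0.1514], 'orientation': [0.0004, 0.6749, 0.7379, 0.0006], 'wrist_force': [0.3618, -0.6692, 0.4172], 'finger_gap': 0.0853}
```

View pics/w6.png

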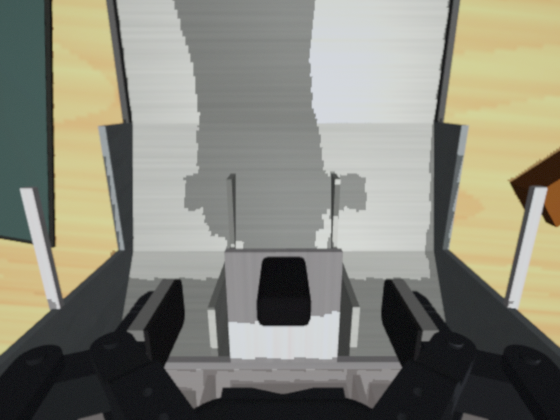

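View pics/s6.png

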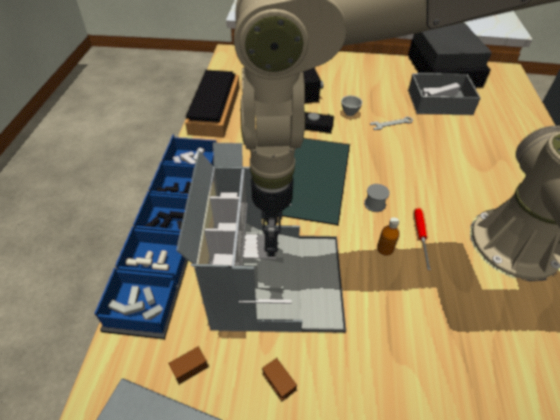

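{"api": "send_rows", "payload": {"targets": [[0, 0, 0, 0, 100], [0, 0, 0, 0, 180], [0, 0, 0, 0, 255], [0, 0, 0, 0, 255], [0, 0, 0, 0, 255], [0, 0, 0, 0, 255]], "newtons": 60}}

```text
clock: 11.2
tcp_pos: [0.6062, 0.1796, 0.1506]
orientation: [0.0, 0.675, 0.738, -0.0]
wrist_force: [-0.6, -1.4, 3.2]
finger_gap: 0.021
```

{"api": "send_rows", "payload": {"targets": [[-0.005, -0.0005, 0, 0, 255], [-0.006, -0.0005, 0, 0, 255], [-0.006, -0.0005, 0, 0, 255], [-0.006, -0.0005, 0, 0, 255], [-0.006, -0.0005, 0, 0, 255], [-0.006, -0.0006, 0, 0, 255], [-0.006, -0.0006, 0, 0, 255], [-0.006, -0.0006, 0, 0, 255], [-0.006, -0.0006, 0, 0, 255], [-0.006, -0.0006, 0, 0, 255], [-0.005, -0.0006, 0, 0, 255], [0, 0, 0, 0, 255]]}}

```text
clock: 12.4
tcp_pos: [0.5408, 0.1737, 0.1506]
orientation: [-0.0, 0.675, 0.738, -0.0]
wrist_force: [-1.5, -2.1, 5.7]
finger_gap: 0.0213
```

```bash
python3 e.py 7
```

```text
{'clock': 12.4, 'joint_pos': [0.1694, 0.3361, -0.1222, 1.1135, -0.0, 0.0792], 'tcp_pos': [0.5408, 0.1737, 0.1506], 'orientation': [-0.0003, 0.6745, 0.7383, -0.0004], 'wrist_force': [-1.4828, -2.052, 5.6639], 'finger_gap': 0.0213}
```

View pics/w7.png

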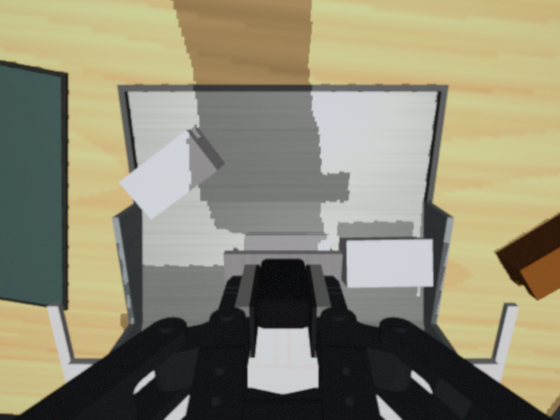

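View pics/s7.png

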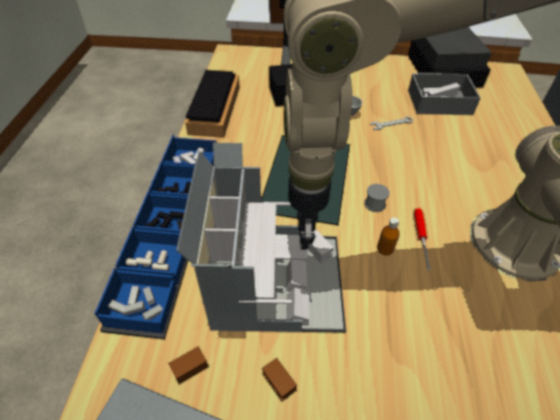

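{"api": "send_rows", "payload": {"targets": [[0, 0, 0, 0, 255], [0, 0, 0, 0, 255], [0, 0, 0, 0, 255], [0, 0, 0, 0, 255], [0, 0, 0, 0, 255], [0, 0, 0, 0, 255], [0, 0, 0, 0, 255], [0, 0, 0, 0, 255]]}}

```text
clock: 13.3
tcp_pos: [0.5415, 0.1737, 0.1506]
orientation: [-0.0, 0.675, 0.738, -0.0]
wrist_force: [-1.9, -2.3, 6.9]
finger_gap: 0.0209
```

```bash
python3 e.py 8
```

```text
{'clock': 13.3, 'joint_pos': [0.1693, 0.3374, -0.1205, 1.1141, 0.0001, 0.0792], 'tcp_pos': [0.5415, 0.1737, 0.1506], 'orientation': [-0.0004, 0.6745, 0.7382, -0.0005], 'wrist_force': [-1.9121, -2.3028, 6.8776], 'finger_gap': 0.0209}
```

View pics/w8.png

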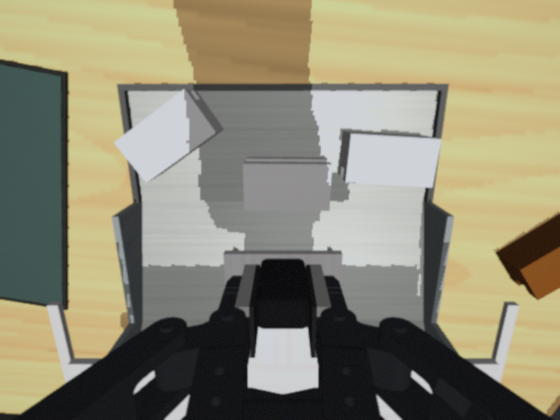

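{"api": "send_rows", "payload": {"targets": [[0.005, 0.0005, 0, 0, 255], [0.006, 0.0005, 0, 0, 255], [0.006, 0.0005, 0, 0, 255], [0.006, 0.0005, 0, 0, 255], [0.006, 0.0005, 0, 0, 255], [0.006, 0.0006, 0, 0, 255], [0.006, 0.0006, 0, 0, 255], [0.006, 0.0006, 0, 0, 255], [0.006, 0.0006, 0, 0, 255], [0.006, 0.0006, 0, 0, 255], [0.005, 0.0006, 0, 0, 255], [0, 0, 0, 0, 255]]}}

```text
clock: 14.6
tcp_pos: [0.6062, 0.1797, 0.1506]
orientation: [-0.0, 0.675, 0.738, -0.0]
wrist_force: [0.0, -3.7, 5.5]
finger_gap: 0.0206
```

{"api": "send_rows", "payload": {"targets": [[0.001, 0, 0, 0, 255], [0.001, 0, 0, 0, 255], [0, 0, 0, 0, 255]]}}

```text
clock: 14.9
tcp_pos: [0.6062, 0.1796, 0.1506]
orientation: [-0.001, 0.675, 0.738, -0.001]
wrist_force: [-5.3, -3.0, 9.0]
finger_gap: 0.0207
```

{"api": "send_rows", "payload": {"targets": [[0.002, 0, 0, 0, 255], [0, 0, 0, 0, 255], [0, 0, 0, 0, 255]]}}

```text
clock: 15.2
tcp_pos: [0.6062, 0.1796, 0.1506]
orientation: [-0.002, 0.674, 0.738, -0.003]
wrist_force: [-10.9, -3.4, 11.9]
finger_gap: 0.0209
```

{"api": "send_rows", "payload": {"targets": [[-0.002, 0, 0, 0, 255], [0, 0, 0, 0, 100], [0, 0, 0, 0, 0], [0, 0, 0, 0, 0], [0, 0, 0, 0, 0], [-0.002, 0, 0.02, 0, 0], [0, 0, 0.04, 0, 0], [0, 0, 0.04, 0, 0], [-0.03, 0, 0.01, 0, 0], [-0.04, -0.005, 0, 0, 0], [-0.03, -0.005, 0, 0, 0], [0, 0, 0, 0, 0]]}}

```text
clock: 16.4
tcp_pos: [0.5024, 0.1698, 0.2608]
orientation: [-0.001, 0.674, 0.738, -0.001]
wrist_force: [1.6, 0.6, 0.9]
finger_gap: 0.0851
```

```bash
cat > g.py <<'E'
from h import *
import sys
tag=sys.argv[1]
s=st(); x=Rq(s['orientation']).as_matrix()[:,0]; print('yaw',np.degrees(np.arctan2(x[1],x[0])))
d=shot('wrist','w'+tag); P=cloud(d); img=d['img'].astype(int)
T=np.array([.5115,.172]); a=np.radians(5.3); ex=np.array([np.cos(a),np.sin(a)]); ey=np.array([-ex[1],ex[0]])
L=np.stack([(P[...,:2]-T)@ex,(P[...,:2]-T)@ey],-1)
m=(P[...,2]>.030)&(P[...,2]<.055)&(L[...,0]>-.07)&(L[...,0]<.05)&(abs(L[...,1])<.13)
n,lab=cv2.connectedComponents(m.astype(np.uint8))
for i in range(1,n):
    k=lab==i
    if k.sum()<150: continue
    q=P[k]; r=cv2.minAreaRect(q[:,:2].astype(np.float32)*1000); v,u=np.where(k)
    print('foot top',k.sum(),'px',u.mean().round(),v.mean().round(),np.round(r[0],1),np.round(r[1],1),round(r[2],1),'z',np.median(q[:,2]).round(4),'local',np.round(np.array(r[0])/1000-T@np.eye(2),3))
hd=eyes.tip_of('gate_handle','wrist'); print([(np.round(x['xyz'],3),x['conf']) for x in hd])
for f in [x for x in eyes.tip_of('foot0_centre','wrist')]: print(np.round(f['xyz'],3),f['conf'])
E
python3 g.py 9
```

```text
{'clock': 16.4, 'joint_pos': [0.1742, 0.2208, -0.0053, 1.3468, 0.0004, 0.0834], 'tcp_pos': [0.5024, 0.1698, 0.2608], 'orientation': [-0.0008, 0.6743, 0.7385, -0.0007], 'wrist_force': [1.5677, 0.5642, 0.9131], 'finger_gap': 0.0851}
yaw 95.20453008571863
foot top 2141 px 204.0 168.0 [496.9  83.3] [36.  66.9] 33.6 z 0.0406 local [-0.015 -0.089]
foot top 2127 px 357.0 180.0 [495.3 250.4] [36.6 66.5] 2.0 z 0.0406 local [-0.016  0.078]
foot top 2035 px 286.0 198.0 [522.1 174.7] [36.3 66. ] 4.6 z 0.0406 local [0.011 0.003]
foot top 203 px 395.0 224.0 [539.8 299.2] [19.9  5.8] 4.7 z 0.0462 local [0.028 0.127]
foot top 203 px 171.0 224.0 [563.   49.3] [19.9  5.8] 5.2 z 0.0474 local [ 0.051 -0.123]
[(array([0.608, 0.181, 0.159]), 0.71)]
[0.499 0.085 0.024] 0.89
```

View pics/w9.png

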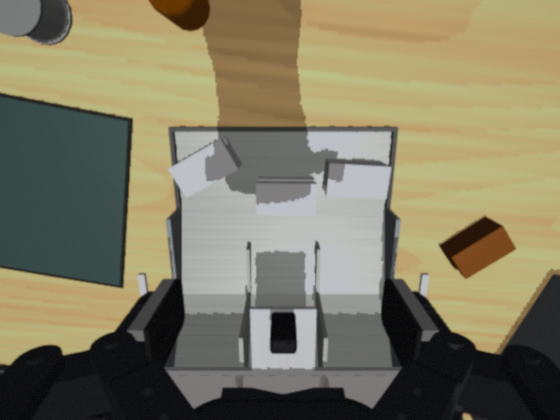

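```bash
cat > z.py <<'E'
from h import *
im=cv2.imread('pics/w9.png'); cv2.imwrite('pics/w9z.png',cv2.resize(im[125:225,160:400],None,fx=3.3,fy=3.3,interpolation=cv2.INTER_CUBIC))
d=shot('side'); im=d['img'][:,:,::-1]; cv2.imwrite('pics/s9z.png',cv2.resize(im[220:340,240:360],None,fx=5,fy=5,interpolation=cv2.INTER_CUBIC))
d=shot('scene'); im=d['img'][:,:,::-1]; cv2.imwrite('pics/c9z.png',cv2.resize(im[210:350,260:400],None,fx=4.2,fy=4.2,interpolation=cv2.INTER_CUBIC))
E
python3 z.py
```

```text
(no output)
```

View pics/w9z.png

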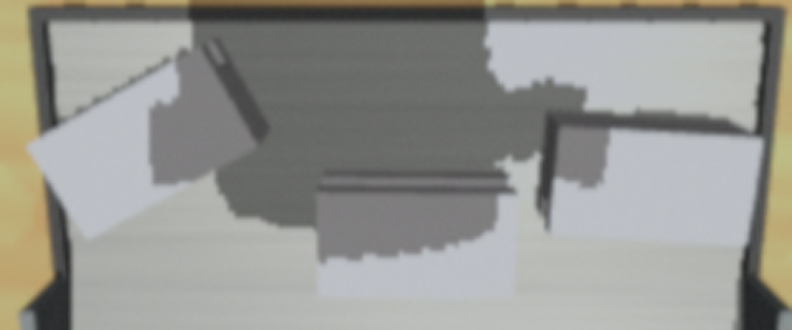

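View pics/s9z.png

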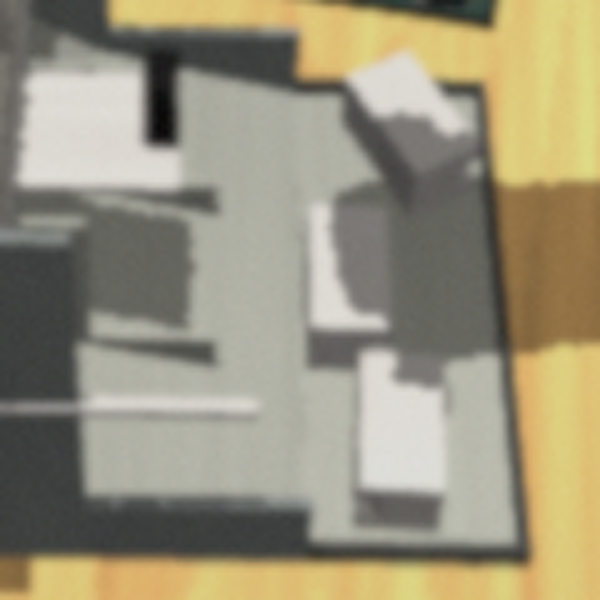

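View pics/c9z.png

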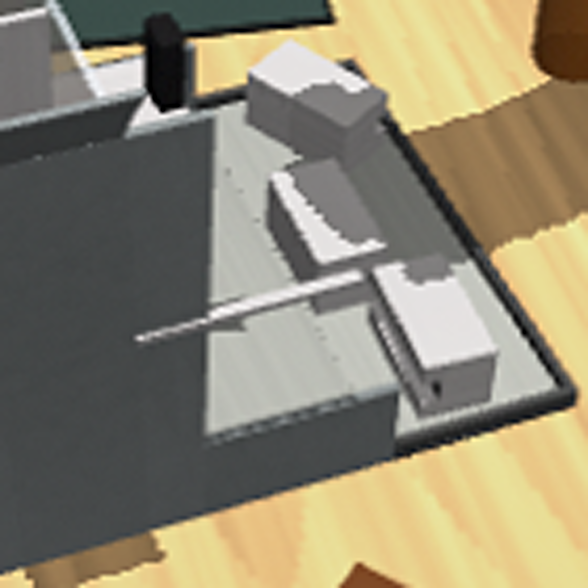

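{"api": "send_rows", "payload": {"targets": [[0.0, 0, 0, -8.2, 70], [0.005, 0, 0, -8.2, 70], [0.005, 0.002, 0, -8.2, 70], [0.005, 0.002, 0, -8.2, 70], [0.005, 0.001, 0, -8.2, 70], [0, 0, -0.02, -8.2, 70], [0, 0, -0.02, -8.2, 70], [0, 0, -0.02, -8.2, 70], [0, 0, -0.02, -8.2, 70], [0, 0, 0, -8.2, 70], [0, 0, 0, -8.4, 70], [0, 0, 0, 0, 70]]}}

```text
clock: 17.85
tcp_pos: [0.527, 0.1749, 0.1795]
orientation: [0.0, 0.999, 0.041, -0.0]
wrist_force: [0.2, 0.0, -0.9]
finger_gap: 0.0618
```

```bash
python3 g.py 10
```

```text
{'clock': 17.85, 'joint_pos': [0.1759, 0.2959, -0.1059, 1.1698, 0.0, 1.6643], 'tcp_pos': [0.527, 0.1749, 0.1795], 'orientation': [0.0, 0.9992, 0.0412, -0.0004], 'wrist_force': [0.2222, 0.0104, -0.8626], 'finger_gap': 0.0618}
yaw 4.720646089700537
foot top 322 px 314.0 42.0 [540.3 298.6] [18.8  5.1] 5.9 z 0.0503 local [0.029 0.127]
foot top 4089 px 251.0 102.0 [495.6 250.6] [35.8 66.3] 2.0 z 0.0406 local [-0.016  0.079]
foot top 3245 px 277.0 198.0 [522.5 174.7] [36.  66.9] 4.7 z 0.0405 local [0.011 0.003]
foot top 2738 px 243.0 289.0 [497.6  83.3] [36.9 67.7] 33.2 z 0.0404 local [-0.014 -0.089]
foot top 355 px 309.0 328.0 [563.2  50.1] [19.1  6. ] 6.0 z 0.0437 local [ 0.052 -0.122]
[(array([0.608, 0.183, 0.161]), 0.67), (array([0.522, 0.176, 0.024]), 0.22)]
[0.497 0.084 0.019] 0.89
[0.511 0.173 0.002] 0.66
[0.522 0.174 0.023] 0.45
```

View pics/w10.png

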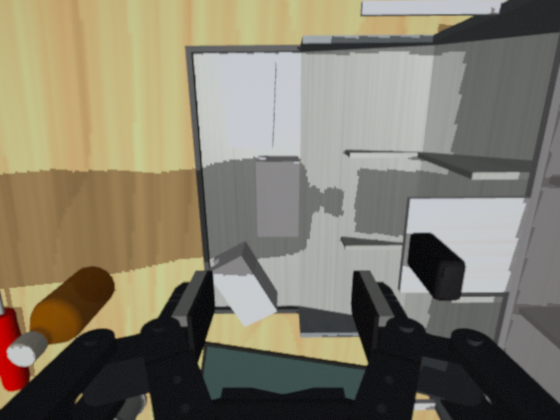

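{"api": "send_rows", "payload": {"targets": [[-0.0045, 0, -0.03, 0, 70], [0, 0, -0.04, 0, 70], [0, 0, -0.04, 0, 70], [0, 0, -0.03, 0, 70], [0, 0, -0.016, 0, 70], [0, 0, -0.009, 0, 70], [0, 0, 0, 0, 70], [0, 0, 0, 0, 150], [0, 0, 0, 0, 255], [0, 0, 0, 0, 255], [0, 0, 0, 0, 255], [0, 0, 0, 0, 255]], "newtons": 50}}

```text
clock: 19.2
tcp_pos: [0.5232, 0.1752, 0.0169]
orientation: [-0.0, 0.999, 0.042, 0.002]
wrist_force: [0.3, 0.2, 7.0]
finger_gap: 0.0352
```

{"api": "send_rows", "payload": {"targets": [[0, 0, 0, 0, 255], [0, 0, 0.01, 0, 255], [0, 0, 0.02, 0, 255], [0, 0, 0.03, 0, 255], [0, 0, 0, 0, 255]]}}

```text
clock: 19.7
tcp_pos: [0.5241, 0.1754, 0.0792]
orientation: [-0.0, 0.999, 0.042, 0.003]
wrist_force: [1.3, -0.0, -2.5]
finger_gap: 0.035
```

```bash
python3 e.py 11
```

```text
{'clock': 19.7, 'joint_pos': [0.1777, 0.3584, -0.2786, 0.9276, -0.0, 1.6653], 'tcp_pos': [0.5241, 0.1754, 0.0792], 'orientation': [-0.0004, 0.9991, 0.0416, 0.0031], 'wrist_force': [1.2509, -0.0011, -2.5359], 'finger_gap': 0.035}
```

View pics/w11.png

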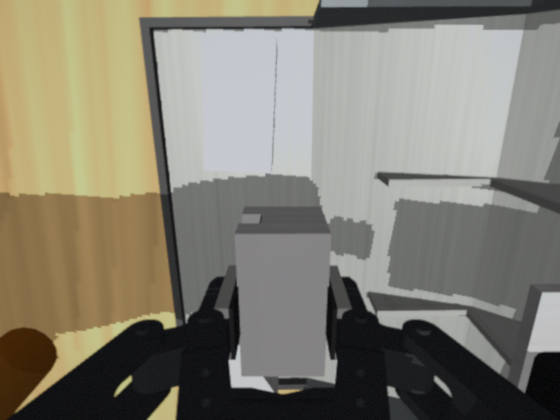

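{"api": "send_rows", "payload": {"targets": [[0, -0.015, 0.02, -0.7, 255], [0.001, -0.03, 0, -1, 255], [0.002, -0.04, 0, -1, 255], [0.002, -0.04, 0, -1, 255], [0.002, -0.04, 0, -1, 255], [0.002, -0.04, 0, 0, 255], [0.002, -0.04, 0, 0, 255], [0, -0.02, -0.02, 0, 255], [0, 0, -0.02, 0, 255], [0, 0, 0, 0, 255]]}}

```text
clock: 20.8
tcp_pos: [0.5289, -0.0899, 0.0512]
orientation: [-0.001, 1.0, -0.0, -0.004]
wrist_force: [-0.7, 0.8, -2.1]
finger_gap: 0.0355
```

```bash
python3 e.py 12
```

```text
{'clock': 20.8, 'joint_pos': [-0.318, 0.3697, -0.3402, 0.8692, 0.0001, 1.2536], 'tcp_pos': [0.5289, -0.0899, 0.0512], 'orientation': [-0.0013, 1.0, -0.0004, -0.0039], 'wrist_force': [-0.6738, 0.8197, -2.144], 'finger_gap': 0.0355}
```

View pics/w12.png

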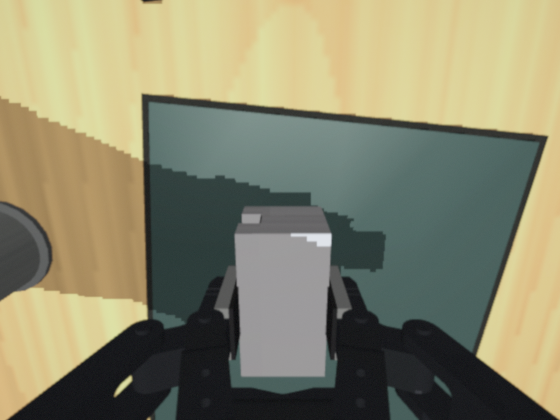

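{"api": "send_rows", "payload": {"targets": [[0, 0, -0.015, 0, 255], [0, 0, -0.012, 0, 255], [0, 0, -0.005, 0, 255], [0, 0, 0, 0, 255], [0, 0, 0, 0, 255]]}}

```text
clock: 21.4
tcp_pos: [0.5329, -0.0898, 0.0236]
orientation: [0.0, 1.0, 0.001, 0.0]
wrist_force: [0.8, 0.5, -2.0]
finger_gap: 0.0346
```

{"api": "send_rows", "payload": {"targets": [[0, 0, -0.003, 0, 255], [0, 0, -0.002, 0, 255], [0, 0, 0, 0, 255], [0, 0, 0, 0, 255]]}}

```text
clock: 21.8
tcp_pos: [0.5326, -0.0901, 0.0184]
orientation: [0.0, 1.0, 0.0, 0.0]
wrist_force: [0.8, 0.7, -2.9]
finger_gap: 0.0349
```

{"api": "send_rows", "payload": {"targets": [[0, 0, -0.002, 0, 255], [0, 0, 0, 0, 255], [0, 0, 0, 0, 255]]}}

```text
clock: 22.1
tcp_pos: [0.5326, -0.0901, 0.0162]
orientation: [-0.0, 1.0, 0.001, -0.0]
wrist_force: [0.1, -1.1, -2.5]
finger_gap: 0.0349
```

{"api": "send_rows", "payload": {"targets": [[0, 0, -0.002, 0, 255], [0, 0, 0, 0, 255], [0, 0, 0, 0, 255]]}}

```text
clock: 22.4
tcp_pos: [0.5328, -0.0901, 0.0159]
orientation: [0.0, 1.0, 0.001, 0.0]
wrist_force: [-4.6, 1.1, 10.3]
finger_gap: 0.0351
```

{"api": "send_rows", "payload": {"targets": [[0, 0, 0.001, 0, 150], [0, 0, 0, 0, 70], [0, 0, 0, 0, 70], [0, 0, 0, 0, 70], [0, 0, 0.03, 0, 70], [0, 0, 0.05, 8.2, 100], [-0.01, 0, 0.05, 8.2, 150], [-0.01, 0, 0, 8.2, 150], [-0.01, 0, 0, 8.2, 150], [-0.01, 0, 0, 8.2, 150], [-0.005, 0, 0, 8.2, 150], [0, 0, 0, 8.2, 150]]}}

```text
clock: 23.6
tcp_pos: [0.4871, -0.09, 0.1444]
orientation: [-0.0, 0.876, 0.483, -0.0]
wrist_force: [0.5, -0.4, 0.6]
finger_gap: 0.0348
```

{"api": "send_rows", "payload": {"targets": [[0, 0, 0, 8.2, 150], [0, 0, 0, 8.2, 150], [0, 0, 0, 8.2, 150], [0, 0, 0, 8, 150], [0, 0, 0, 0, 150]]}}

```text
clock: 24.1
tcp_pos: [0.4879, -0.0901, 0.1442]
orientation: [-0.0, 0.707, 0.708, 0.0]
wrist_force: [0.5, 0.4, 0.0]
finger_gap: 0.0354
```

```bash
cat > m.py <<'E'
from h import *
import sys
tag=sys.argv[1]
s=st(); x=Rq(s['orientation']).as_matrix()[:,0]; print('yaw',np.degrees(np.arctan2(x[1],x[0])))
d=shot('wrist','w'+tag); P=cloud(d)
a=np.radians(-5.6); ex=np.array([np.cos(a),np.sin(a)]); ey=np.array([-ex[1],ex[0]])
D=P[...,:2]-np.array([.547,-.186]); 
m=(P[...,2]>.029)&(P[...,2]<.06)&(abs(D@ex)<.12)&(abs(D@ey)<.18)
n,lab=cv2.connectedComponents(m.astype(np.uint8))
for i in range(1,n):
    k=lab==i
    if k.sum()<150: continue
    q=P[k]; r=cv2.minAreaRect(q[:,:2].astype(np.float32)*1000); v,u=np.where(k)
    print('top',k.sum(),'px',u.mean().round(),v.mean().round(),np.round(r[0],1),np.round(r[1],1),round(r[2],1),'z',np.median(q[:,2]).round(4))
E
python3 m.py 13
```

```text
{'clock': 24.1, 'joint_pos': [-0.3446, 0.2075, -0.3135, 1.0499, 0.0001, -0.346], 'tcp_pos': [0.4879, -0.0901, 0.1442], 'orientation': [-0.0001, 0.7066, 0.7076, 0.0], 'wrist_force': [0.4967, 0.419, 0.0062], 'finger_gap': 0.0354}
yaw 90.08192992070049
top 3669 px 282.0 263.0 [532.5 -90.5] [66.  36.8] 89.9 z 0.0396
```

View pics/w13.png

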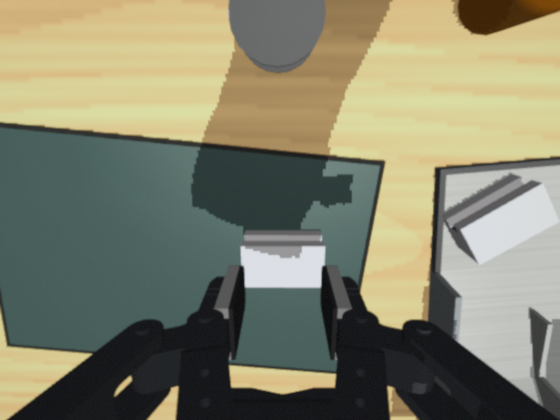

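{"api": "send_rows", "payload": {"targets": [[0, 0, -0.03, 0, 150], [0, 0, -0.04, 0, 150], [0, 0, -0.03, 0, 150], [0, 0, -0.013, 0, 150], [0, 0, 0, 0, 150], [0.005, 0, 0, 0, 150], [0.005, 0, 0, 0, 150], [0.004, 0, 0, 0, 150], [0.002, 0, 0, 0, 150], [0.002, 0, 0, 0, 150]]}}

```text
clock: 25.15
tcp_pos: [0.5047, -0.0901, 0.0317]
orientation: [-0.001, 0.707, 0.707, -0.001]
wrist_force: [-7.6, -0.5, 6.1]
finger_gap: 0.0354
```

```bash
python3 e.py 14
```

```text
{'clock': 25.15, 'joint_pos': [-0.3326, 0.3483, -0.4308, 0.7939, -0.0013, -0.3332], 'tcp_pos': [0.5047, -0.0901, 0.0317], 'orientation': [-0.0007, 0.7069, 0.7073, -0.0011], 'wrist_force': [-7.6119, -0.4972, 6.1129], 'finger_gap': 0.0354}
```

View pics/w14.png

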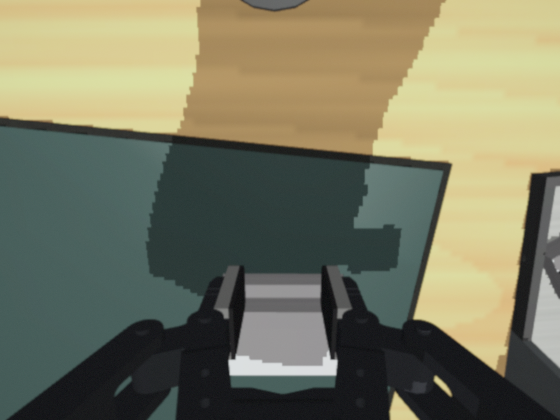

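{"api": "send_rows", "payload": {"targets": [[0.002, 0, 0, 0, 150], [0.002, 0, 0, 0, 150], [0.002, 0, 0, 0, 150]]}}

```text
clock: 25.55
tcp_pos: [0.5067, -0.0898, 0.0314]
orientation: [-0.003, 0.707, 0.707, -0.004]
wrist_force: [-19.7, -1.7, 19.0]
finger_gap: 0.0352
```

```bash
python3 e.py 15
```

```text
{'clock': 25.55, 'joint_pos': [-0.3294, 0.3568, -0.4187, 0.8044, -0.0036, -0.3294], 'tcp_pos': [0.5067, -0.0898, 0.0314], 'orientation': [-0.0033, 0.7071, 0.7071, -0.0036], 'wrist_force': [-19.668, -1.6778, 18.9876], 'finger_gap': 0.0352}
```

View pics/w15.png

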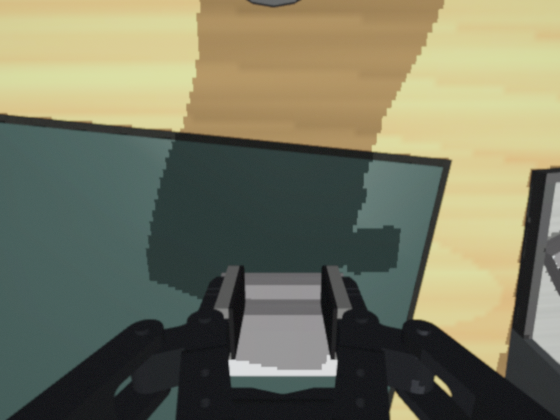

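{"api": "send_rows", "payload": {"targets": [[0, 0, 0.003, 0, 150], [0.002, 0, 0.003, 0, 150], [0.003, 0, 0.003, 0, 150]]}}

```text
clock: 25.95
tcp_pos: [0.5176, -0.0901, 0.0408]
orientation: [0.0, 0.707, 0.707, 0.001]
wrist_force: [-0.7, -0.8, 0.1]
finger_gap: 0.0352
```

```bash
python3 e.py 16
```

```text
{'clock': 25.95, 'joint_pos': [-0.3255, 0.3559, -0.3919, 0.8218, 0.0006, -0.3265], 'tcp_pos': [0.5176, -0.0901, 0.0408], 'orientation': [0.0004, 0.7068, 0.7074, 0.0005], 'wrist_force': [-0.6911, -0.8489, 0.0796], 'finger_gap': 0.0352}
```

View pics/w16.png

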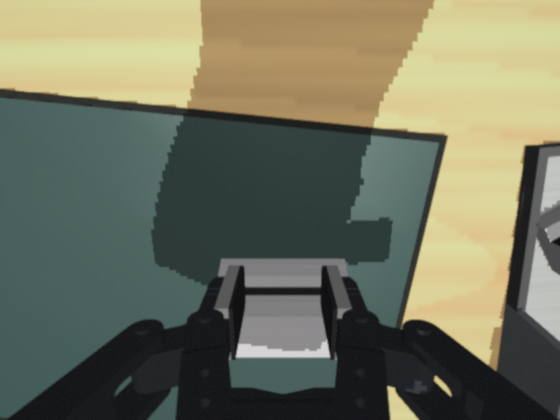

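{"api": "send_rows", "payload": {"targets": [[0.004, 0, 0.003, 0, 150], [0.005, 0, 0.003, 0, 150], [0.005, 0, 0.002, 0, 150]]}}

```text
clock: 26.35
tcp_pos: [0.5318, -0.0901, 0.0487]
orientation: [0.0, 0.707, 0.708, 0.0]
wrist_force: [0.5, 0.1, -0.2]
finger_gap: 0.0353
```

```bash
python3 e.py 17
```

```text
{'clock': 26.35, 'joint_pos': [-0.3169, 0.3706, -0.3461, 0.8532, 0.0002, -0.3181], 'tcp_pos': [0.5318, -0.0901, 0.0487], 'orientation': [0.0003, 0.7067, 0.7075, 0.0003], 'wrist_force': [0.467, 0.1417, -0.2054], 'finger_gap': 0.0353}
```

View pics/w17.png

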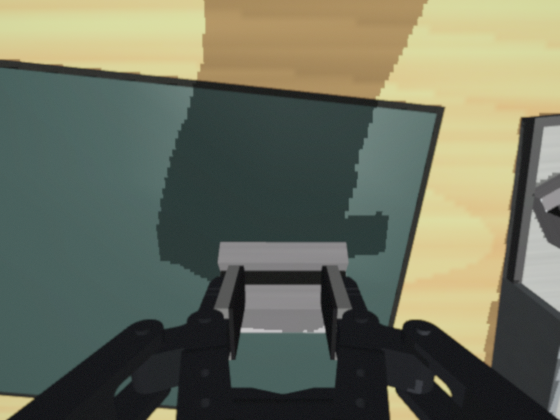

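{"api": "send_rows", "payload": {"targets": [[0.005, 0, 0.002, 0, 150], [0.005, 0, 0.001, 0, 150], [0.005, 0, 0, 0, 150], [0, 0, 0, 0, 150]]}}

```text
clock: 26.85
tcp_pos: [0.5469, -0.0902, 0.0514]
orientation: [0.0, 0.707, 0.708, 0.0]
wrist_force: [0.1, 0.4, -0.6]
finger_gap: 0.035
```

```bash
python3 e.py 18
```

```text
{'clock': 26.85, 'joint_pos': [-0.3084, 0.3925, -0.3043, 0.8731, 0.0001, -0.3097], 'tcp_pos': [0.5469, -0.0902, 0.0514], 'orientation': [0.0004, 0.7067, 0.7076, 0.0003], 'wrist_force': [0.097, 0.4413, -0.6181], 'finger_gap': 0.035}
```

View pics/w18.png

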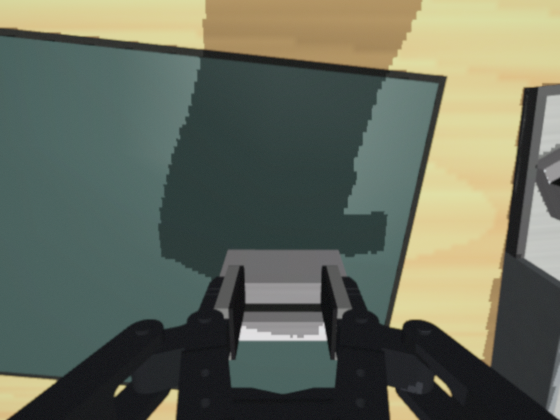

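{"api": "send_rows", "payload": {"targets": [[-0.005, 0, 0.03, 0, 150], [-0.02, 0, 0.04, 0, 150], [-0.02, 0, 0.04, 0, 100], [0, 0, 0, 0, 70]]}}

```text
clock: 27.35
tcp_pos: [0.5016, -0.0907, 0.1666]
orientation: [0.003, 0.707, 0.707, 0.002]
wrist_force: [0.5, -0.3, 0.6]
finger_gap: 0.0615
```

```bash
python3 m.py 19
```

```text
{'clock': 27.35, 'joint_pos': [-0.3364, 0.2117, -0.2504, 1.1014, -0.0001, -0.3371], 'tcp_pos': [0.5016, -0.0907, 0.1666], 'orientation': [0.0033, 0.7069, 0.7073, 0.0015], 'wrist_force': [0.539, -0.2578, 0.6152], 'finger_gap': 0.0615}
yaw 90.03814462844866
top 3084 px 283.0 274.0 [568.4 -90.5] [65.9 37.3] 89.9 z 0.0391
```

View pics/w19.png

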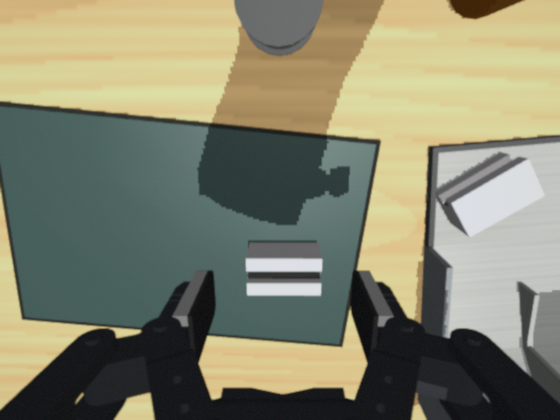

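{"api": "send_rows", "payload": {"targets": [[0, 0.02, 0, -7, 70], [0, 0.03, 0, -8, 70], [0, 0.035, 0, -8.3, 70], [0, 0.035, 0, -8.3, 70], [-0.002, 0.03, 0, -8.3, 70], [-0.002, 0.018, 0, -8.3, 70], [0, 0.006, 0, -8.3, 70], [0, 0, 0, 0, 70], [0, 0, 0, 0, 70]]}}

```text
clock: 28.3
tcp_pos: [0.4965, 0.0839, 0.1603]
orientation: [-0.0, 0.957, 0.291, -0.001]
wrist_force: [0.1, -0.1, 0.0]
finger_gap: 0.0619
```

```bash
python3 g.py 20
```

```text
{'clock': 28.3, 'joint_pos': [0.0079, 0.2112, -0.2673, 1.0939, -0.0001, 0.9892], 'tcp_pos': [0.4965, 0.0839, 0.1603], 'orientation': [-0.0002, 0.9569, 0.2905, -0.0008], 'wrist_force': [0.076, -0.133, 0.0469], 'finger_gap': 0.0619}
yaw 33.778490955624974
foot top 3735 px 408.0 30.0 [495.9 242.5] [36.5 51.7] 2.4 z 0.0407 local [-0.016  0.07 ]
foot top 3642 px 283.0 205.0 [497.1  83.3] [36.1 66.7] 33.6 z 0.0406 local [-0.014 -0.089]
foot top 368 px 325.0 281.0 [562.9  49.6] [20.1  6.1] 5.5 z 0.0462 local [ 0.051 -0.122]
[]
[0.496 0.084 0.02 ] 0.89
```

View pics/w20.png

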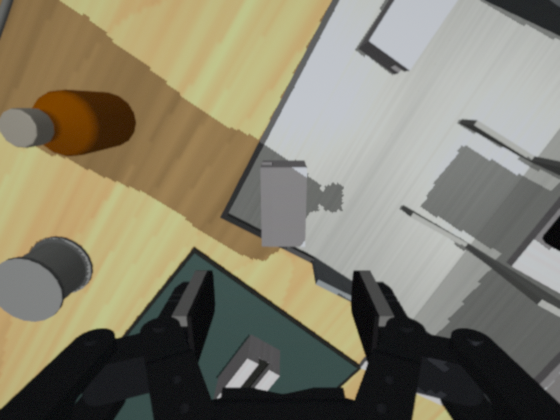

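{"api": "send_rows", "payload": {"targets": [[0, 0, -0.03, 0, 70], [0, 0, -0.04, 0, 70], [0, 0, -0.04, 0, 70], [0, 0, -0.025, 0, 70], [0, 0, -0.01, 0, 70], [0, 0, 0, 0, 70], [0, 0, 0, 0, 150], [0, 0, 0, 0, 255], [0, 0, 0, 0, 255], [0, 0, 0, 0, 255], [0, 0, 0, 0, 255], [0, 0, 0, 0, 255]], "newtons": 50}}

```text
clock: 29.65
tcp_pos: [0.4987, 0.0839, 0.0182]
orientation: [0.001, 0.957, 0.289, 0.002]
wrist_force: [-0.3, -0.8, 6.8]
finger_gap: 0.0351
```

{"api": "send_rows", "payload": {"targets": [[0, 0, 0.01, 0, 255], [0, 0, 0.02, 0, 255], [0, 0, 0.03, 0, 255], [0, 0, 0, 0, 255]]}}

```text
clock: 30.05
tcp_pos: [0.4995, 0.0841, 0.0804]
orientation: [0.001, 0.957, 0.289, 0.003]
wrist_force: [1.7, -0.6, -2.0]
finger_gap: 0.035
```

```bash
python3 e.py 21
```

```text
{'clock': 30.05, 'joint_pos': [0.0081, 0.2771, -0.3933, 0.8938, 0.0001, 0.9929], 'tcp_pos': [0.4995, 0.0841, 0.0804], 'orientation': [0.0009, 0.9574, 0.2888, 0.0032], 'wrist_force': [1.6532, -0.6254, -1.9855], 'finger_gap': 0.035}
```

View pics/w21.png

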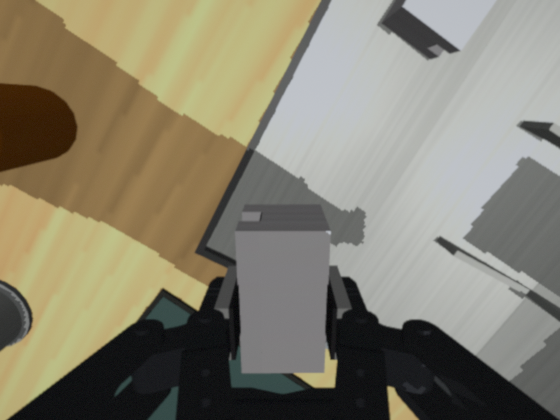

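{"api": "send_rows", "payload": {"targets": [[0, -0.015, 0.02, -3, 255], [0.004, -0.03, 0, -5, 255], [0.006, -0.04, 0, -6, 255], [0.006, -0.04, 0, -6, 255], [0.006, -0.04, 0, -6, 255], [0.006, -0.04, 0, -4, 255], [0.006, -0.04, 0, -3.6, 255], [0.002, -0.025, 0, 0, 255], [0, -0.009, -0.02, 0, 255], [0, 0, -0.03, 0, 255], [0, 0, 0, 0, 255], [0, 0, 0, 0, 255]]}}

```text
clock: 31.35
tcp_pos: [0.5313, -0.1941, 0.045]
orientation: [-0.001, 1.0, -0.0, -0.002]
wrist_force: [0.5, 0.6, -1.9]
finger_gap: 0.0347
```

```bash
python3 e.py 22
```

```text
{'clock': 31.35, 'joint_pos': [-0.4923, 0.4218, -0.276, 0.8772, 0.0001, 1.0791], 'tcp_pos': [0.5313, -0.1941, 0.045], 'orientation': [-0.001, 1.0, -0.0003, -0.0019], 'wrist_force': [0.486, 0.6445, -1.8921], 'finger_gap': 0.0347}
```

View pics/w22.png

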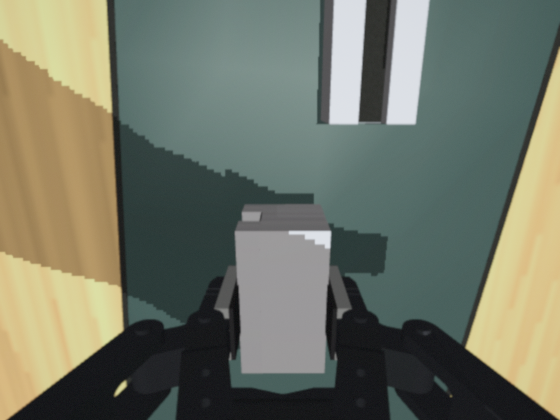

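Well held over the mat with clear room beside foot C. Lower to contact.

{"api": "send_rows", "payload": {"targets": [[0, 0, -0.015, 0, 255], [0, 0, -0.008, 0, 255], [0, 0, -0.003, 0, 255], [0, 0, 0, 0, 255], [0, 0, 0, 0, 255]]}}

```text
clock: 31.95
tcp_pos: [0.5332, -0.1951, 0.0209]
orientation: [0.0, 1.0, -0.0, 0.0]
wrist_force: [0.2, 0.6, -1.8]
finger_gap: 0.0348
```

{"api": "send_rows", "payload": {"targets": [[0, 0, -0.002, 0, 255], [0, 0, 0, 0, 255], [0, 0, 0, 0, 255]]}}

```text
clock: 32.25
tcp_pos: [0.5329, -0.1951, 0.0185]
orientation: [0.0, 1.0, -0.0, 0.0]
wrist_force: [0.2, 0.3, -2.3]
finger_gap: 0.0354
```

{"api": "send_rows", "payload": {"targets": [[0, 0, -0.002, 0, 255], [0, 0, 0, 0, 255], [0, 0, 0, 0, 255]]}}

```text
clock: 32.55
tcp_pos: [0.5332, -0.1952, 0.0172]
orientation: [0.0, 1.0, -0.0, 0.0]
wrist_force: [-2.3, 0.8, 5.9]
finger_gap: 0.0347
```

{"api": "send_rows", "payload": {"targets": [[0, 0, 0, 0, 150], [0, 0, 0, 0, 70], [0, 0, 0, 0, 70], [0, 0, 0, 0, 70], [0, 0, 0.03, 0, 70], [0, 0, 0.05, 8.2, 100], [-0.01, 0, 0.05, 8.2, 150], [-0.01, 0, 0, 8.2, 150], [-0.01, 0, 0, 8.2, 150], [-0.01, 0, 0, 8.2, 150], [-0.005, 0, 0, 8.2, 150], [0, 0, 0, 8.2, 150]]}}

```text
clock: 33.75
tcp_pos: [0.4873, -0.195, 0.1453]
orientation: [-0.0, 0.876, 0.482, -0.0]
wrist_force: [-0.4, -0.2, 0.0]
finger_gap: 0.0351
```

{"api": "send_rows", "payload": {"targets": [[0, 0, 0, 8.2, 150], [0, 0, 0, 8.2, 150], [0, 0, 0, 8.2, 150], [0, 0, 0, 8, 150], [0, 0, 0, 0, 150]]}}

```text
clock: 34.25
tcp_pos: [0.4881, -0.1951, 0.1452]
orientation: [-0.0, 0.707, 0.707, 0.0]
wrist_force: [0.1, 0.5, 0.7]
finger_gap: 0.035
```

```bash
python3 m.py 23
```

```text
{'clock': 34.25, 'joint_pos': [-0.5331, 0.261, -0.2408, 1.0692, 0.0001, -0.5327], 'tcp_pos': [0.4881, -0.1951, 0.1452], 'orientation': [-0.0001, 0.7072, 0.707, 0.0], 'wrist_force': [0.1113, 0.4882, 0.6884], 'finger_gap': 0.035}
yaw 89.97732634580701
top 3678 px 283.0 263.0 [ 533.1 -194.9] [66.2 37.6] 90.0 z 0.0396
top 3306 px 408.0 300.0 [568.2 -90.3] [37.8 67. ] 0.2 z 0.0391
```

View pics/w23.png

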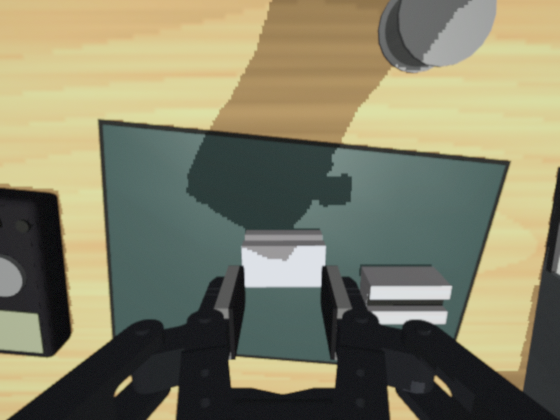

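{"api": "send_rows", "payload": {"targets": [[0, 0, -0.03, 0, 150], [0, 0, -0.04, 0, 150], [0, 0, -0.03, 0, 150], [0, 0, -0.014, 0, 150], [0, 0, 0, 0, 150], [0.005, 0, 0, 0, 150], [0.005, 0, 0, 0, 150], [0.004, 0, 0, 0, 150], [0.002, 0, 0, 0, 150], [0.002, 0, 0, 0, 150], [0.002, 0, 0, 0, 150]]}}

```text
clock: 35.4
tcp_pos: [0.5061, -0.1948, 0.0317]
orientation: [-0.001, 0.708, 0.707, -0.001]
wrist_force: [-9.0, -0.6, 9.3]
finger_gap: 0.0355
```

{"api": "send_rows", "payload": {"targets": [[0.001, 0, 0.003, 0, 150], [0.003, 0, 0.003, 0, 150], [0.004, 0, 0.003, 0, 150], [0.004, 0, 0.003, 0, 150], [0.005, 0, 0.003, 0, 150]]}}

```text
clock: 35.9
tcp_pos: [0.5258, -0.1952, 0.0468]
orientation: [0.0, 0.707, 0.707, 0.0]
wrist_force: [-0.9, 0.8, -0.1]
finger_gap: 0.0347
```

```bash
python3 e.py 24
```

```text
{'clock': 35.9, 'joint_pos': [-0.4986, 0.4085, -0.2922, 0.8693, 0.0002, -0.498], 'tcp_pos': [0.5258, -0.1952, 0.0468], 'orientation': [0.0003, 0.7073, 0.7069, 0.0002], 'wrist_force': [-0.8778, 0.7902, -0.0954], 'finger_gap': 0.0347}
```

View pics/w24.png

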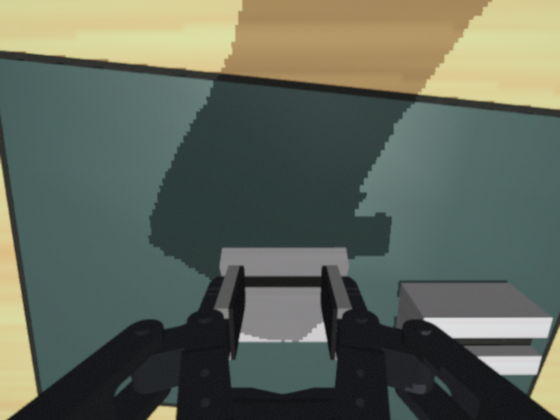

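{"api": "send_rows", "payload": {"targets": [[0.005, 0, 0.002, 0, 150], [0.005, 0, 0.002, 0, 150], [0.005, 0, 0.001, 0, 150], [0.005, 0, 0, 0, 150], [0, 0, 0, 0, 150]]}}

```text
clock: 36.5
tcp_pos: [0.546, -0.1952, 0.0514]
orientation: [0.0, 0.707, 0.707, 0.0]
wrist_force: [-0.3, -0.8, -0.1]
finger_gap: 0.0353
```

{"api": "send_rows", "payload": {"targets": [[-0.005, 0, 0.03, 0, 150], [-0.02, 0, 0.04, 0, 150], [-0.02, 0, 0.04, 0, 100], [0, 0, 0, 0, 70]]}}

```text
clock: 36.9
tcp_pos: [0.5009, -0.1963, 0.1669]
orientation: [0.004, 0.708, 0.707, 0.001]
wrist_force: [1.2, 0.7, 0.6]
finger_gap: 0.0613
```

```bash
python3 m.py 25
```

```text
{'clock': 36.9, 'joint_pos': [-0.5226, 0.2636, -0.1816, 1.1179, -0.0002, -0.5212], 'tcp_pos': [0.5009, -0.1963, 0.1669], 'orientation': [0.0037, 0.7076, 0.7066, 0.0009], 'wrist_force': [1.1855, 0.7004, 0.592], 'finger_gap': 0.0613}
yaw 89.91996874434247
top 2717 px 407.0 272.0 [568.4 -90.4] [66.6 37.6] 89.9 z 0.0392
top 3100 px 285.0 274.0 [ 568.7 -194.9] [37.3 66.1] 0.2 z 0.0392
```

View pics/w25.png

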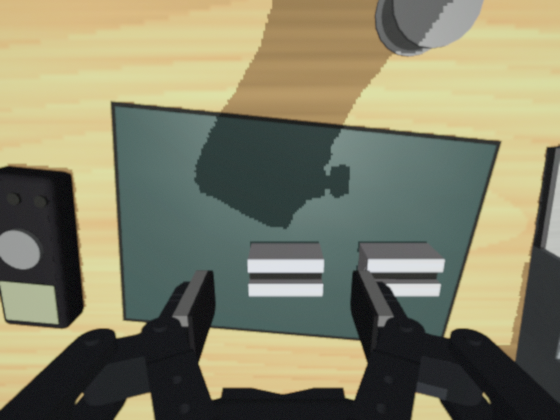

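{"api": "send_rows", "payload": {"targets": [[0, 0.02, 0, -6, 70], [0, 0.035, 0, -7.4, 70], [0, 0.04, 0, -7.5, 70], [0, 0.04, 0, -7.5, 70], [0, 0.04, 0, -7.5, 70], [0, 0.04, 0, -7.5, 70], [0, 0.04, 0, -7.5, 70], [-0.001, 0.04, 0, -7.5, 70], [-0.002, 0.04, 0, -7.5, 70], [-0.003, 0.04, 0, -7.5, 70], [0, 0.04, 0, -7.5, 70], [0, 0.03, 0, -7, 70]]}}

```text
clock: 38.15
tcp_pos: [0.4932, 0.2523, 0.1598]
orientation: [0.0, 1.0, 0.016, -0.001]
wrist_force: [-0.2, -0.2, 0.1]
finger_gap: 0.062
```

{"api": "send_rows", "payload": {"targets": [[0, 0.001, 0, 0, 70], [0, 0, 0, 0, 70]]}}

```text
clock: 38.35
tcp_pos: [0.4933, 0.2514, 0.1599]
orientation: [0.001, 1.0, 0.02, -0.001]
wrist_force: [-0.4, -0.8, -0.7]
finger_gap: 0.0622
```

```bash
python3 g.py 26
```

```text
{'clock': 38.35, 'joint_pos': [0.3265, 0.305, -0.1428, 1.1253, -0.0004, 1.858], 'tcp_pos': [0.4933, 0.2514, 0.1599], 'orientation': [0.0005, 0.9998, 0.0196, -0.001], 'wrist_force': [-0.3615, -0.755, -0.6611], 'finger_gap': 0.0622}
yaw 2.2504399295542545
foot top 295 px 348.0 149.0 [540.3 299.4] [19.   5.4] 5.4 z 0.0501 local [0.029 0.127]
foot top 3685 px 285.0 205.0 [495.6 250.6] [36.1 66.7] 2.0 z 0.0405 local [-0.016  0.079]
[]
[0.496 0.249 0.024] 0.45
```

View pics/w26.png

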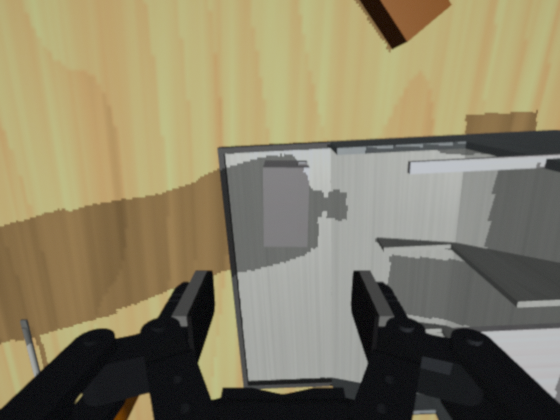

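{"api": "send_rows", "payload": {"targets": [[0.002, 0, -0.03, 0, 70], [0, 0, -0.04, 0, 70], [0, 0, -0.04, 0, 70], [0, 0, -0.025, 0, 70], [0, 0, -0.01, 0, 70], [0, 0, 0, 0, 70], [0, 0, 0, 0, 150], [0, 0, 0, 0, 255], [0, 0, 0, 0, 255], [0, 0, 0, 0, 255], [0, 0, 0, 0, 255], [0, 0, 0, 0, 255]], "newtons": 50}}

```text
clock: 39.7
tcp_pos: [0.4978, 0.2514, 0.0184]
orientation: [-0.0, 1.0, 0.018, 0.002]
wrist_force: [0.4, -0.7, 6.4]
finger_gap: 0.0352
```

{"api": "send_rows", "payload": {"targets": [[0, 0, 0.01, 0, 255], [0, 0, 0.02, 0, 255], [0, 0, 0.03, 0, 255], [0, 0, 0, 0, 255]]}}

```text
clock: 40.1
tcp_pos: [0.4986, 0.252, 0.0807]
orientation: [-0.001, 1.0, 0.018, 0.003]
wrist_force: [1.6, 0.3, -1.9]
finger_gap: 0.0354
```

```bash
python3 e.py 27
```

```text
{'clock': 40.1, 'joint_pos': [0.3242, 0.3668, -0.2618, 0.9353, 0.0001, 1.8587], 'tcp_pos': [0.4986, 0.252, 0.0807], 'orientation': [-0.0011, 0.9998, 0.0181, 0.0033], 'wrist_force': [1.6371, 0.278, -1.8605], 'finger_gap': 0.0354}
```

View pics/w27.png

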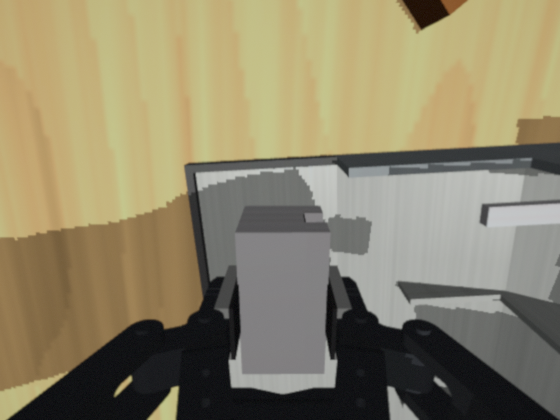

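{"api": "send_rows", "payload": {"targets": [[0, -0.02, 0.015, 0, 255], [0, -0.035, 0.005, -0.5, 255], [0, -0.045, 0, -0.5, 255], [0, -0.045, 0, -0.5, 255], [0, -0.045, 0, -0.5, 255], [0, -0.045, 0, 0, 255], [0, -0.045, 0, 0, 255], [0, -0.045, 0, 0, 255], [0, -0.045, 0, 0, 255], [0, -0.045, 0, 0, 255], [0, -0.045, 0, 0, 255], [0, -0.04, 0, 0, 255]]}}

```text
clock: 41.4
tcp_pos: [0.4948, -0.2506, 0.0949]
orientation: [-0.001, 1.0, 0.0, -0.001]
wrist_force: [0.2, 0.4, -1.5]
finger_gap: 0.0353
```

{"api": "send_rows", "payload": {"targets": [[0.01, -0.03, 0, 0, 255], [0.02, -0.012, 0, 0, 255], [0.02, 0, -0.02, 0, 255], [0.01, 0, -0.02, 0, 255], [0, 0, 0, 0, 255], [0, 0, 0, 0, 255]]}}

```text
clock: 42.0
tcp_pos: [0.5546, -0.29, 0.0547]
orientation: [-0.001, 1.0, 0.001, -0.002]
wrist_force: [0.1, 0.0, -1.5]
finger_gap: 0.035
```

```bash
python3 e.py 28
```

```text
{'clock': 42.0, 'joint_pos': [-0.61, 0.5145, -0.096, 0.9646, -0.0001, 0.9595], 'tcp_pos': [0.5546, -0.29, 0.0547], 'orientation': [-0.0012, 1.0, 0.0007, -0.0018], 'wrist_force': [0.1376, 0.048, -1.5399], 'finger_gap': 0.035}
```

View pics/w28.png

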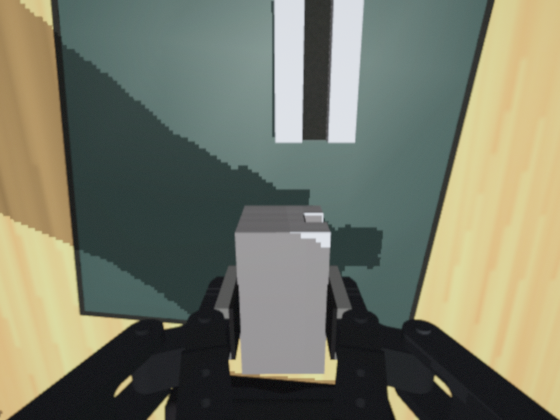

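{"api": "send_rows", "payload": {"targets": [[0, 0, -0.015, 0, 255], [0, 0, -0.012, 0, 255], [0, 0, -0.006, 0, 255], [0, 0, -0.002, 0, 255], [0, 0, 0, 0, 255], [0, 0, 0, 0, 255]]}}

```text
clock: 42.7
tcp_pos: [0.5563, -0.2913, 0.0219]
orientation: [0.0, 1.0, 0.001, 0.0]
wrist_force: [-0.0, -0.2, -2.0]
finger_gap: 0.0347
```

{"api": "send_rows", "payload": {"targets": [[0, 0, -0.002, 0, 255], [0, 0, 0, 0, 255], [0, 0, 0, 0, 255]]}}

```text
clock: 43.0
tcp_pos: [0.5561, -0.2911, 0.0195]
orientation: [0.0, 1.0, 0.001, 0.0]
wrist_force: [-0.3, -0.9, -1.8]
finger_gap: 0.0351
```

{"api": "send_rows", "payload": {"targets": [[0, 0, -0.002, 0, 255], [0, 0, 0, 0, 255], [0, 0, -0.001, 0, 255], [0, 0, 0, 0, 255]]}}

```text
clock: 43.4
tcp_pos: [0.5563, -0.2913, 0.0174]
orientation: [0.0, 1.0, 0.0, 0.0]
wrist_force: [-3.0, 0.6, 5.3]
finger_gap: 0.0347
```

{"api": "send_rows", "payload": {"targets": [[0, 0, 0, 0, 150], [0, 0, 0, 0, 70], [0, 0, 0, 0, 70], [0, 0, 0, 0, 70], [0, 0, 0.03, 0, 70], [0, 0, 0.05, 8.2, 100], [0.01, 0, 0.05, 8.2, 150], [0.01, 0, 0, 8.2, 150], [0.01, 0, 0, 8.2, 150], [0.01, 0, 0, 8.2, 150], [0.005, 0, 0, 8.2, 150], [0, 0, 0, 8.2, 150]]}}

```text
clock: 44.6
tcp_pos: [0.6015, -0.291, 0.145]
orientation: [-0.0, 0.875, 0.484, 0.0]
wrist_force: [0.6, 0.1, 0.1]
finger_gap: 0.0352
```

{"api": "send_rows", "payload": {"targets": [[0, 0, 0, 8.2, 150], [0, 0, 0, 8.2, 150], [0, 0, 0, 8.2, 150], [0, 0, 0, 8, 150], [0, 0, 0, 0, 150]]}}

```text
clock: 45.1
tcp_pos: [0.6008, -0.291, 0.1451]
orientation: [-0.0, 0.707, 0.708, -0.0]
wrist_force: [-0.7, -0.4, -0.4]
finger_gap: 0.0354
```

```bash
python3 m.py 29
```

```text
{'clock': 45.1, 'joint_pos': [-0.5713, 0.5273, 0.1592, 1.2031, 0.0001, -0.5727], 'tcp_pos': [0.6008, -0.291, 0.1451], 'orientation': [-0.0002, 0.7066, 0.7076, -0.0], 'wrist_force': [-0.7095, -0.4001, -0.4464], 'finger_gap': 0.0354}
yaw 90.08051911205506
top 4738 px 282.0 152.0 [ 556.1 -291.7] [36.3 66.1] 0.3 z 0.0396
top 4663 px 412.0 170.0 [ 568.8 -195. ] [36.6 67. ] 0.0 z 0.0392
top 2818 px 531.0 170.0 [ 568.  -102.8] [36.4 44.7] 1.1 z 0.0388
```

View pics/w29.png

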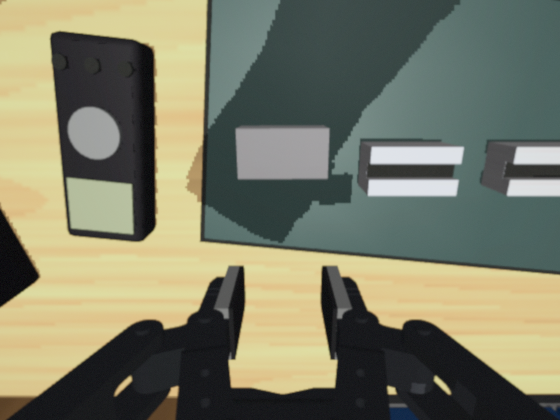

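{"api": "send_rows", "payload": {"targets": [[0, 0, -0.03, 0, 150], [0, 0, -0.04, 0, 150], [0, 0, -0.03, 0, 150], [0, 0, -0.014, 0, 150], [0, 0, 0, 0, 150], [-0.005, 0, 0, 0, 150], [-0.005, 0, 0, 0, 150], [-0.004, 0, 0, 0, 150], [-0.002, 0, 0, 0, 150], [-0.002, 0, 0, 0, 150], [-0.001, 0, 0, 0, 150]]}}

```text
clock: 46.25
tcp_pos: [0.5843, -0.2918, 0.0334]
orientation: [0.003, 0.707, 0.708, 0.001]
wrist_force: [5.9, 1.6, 6.4]
finger_gap: 0.035
```

{"api": "send_rows", "payload": {"targets": [[-0.003, 0, 0.001, 0, 150], [-0.003, 0, 0.003, 0, 150], [-0.004, 0, 0.003, 0, 150], [-0.004, 0, 0.003, 0, 150], [-0.005, 0, 0.003, 0, 150]]}}

```text
clock: 46.75
tcp_pos: [0.5631, -0.2916, 0.0453]
orientation: [0.001, 0.707, 0.707, -0.0]
wrist_force: [0.3, -0.3, 0.7]
finger_gap: 0.0352
```

```bash
python3 e.py 30
```

```text
{'clock': 46.75, 'joint_pos': [-0.6041, 0.533, -0.0902, 0.9462, -0.0006, -0.6052], 'tcp_pos': [0.5631, -0.2916, 0.0453], 'orientation': [0.0008, 0.7067, 0.7075, -0.0002], 'wrist_force': [0.3215, -0.3449, 0.6774], 'finger_gap': 0.0352}
```

View pics/w30.png

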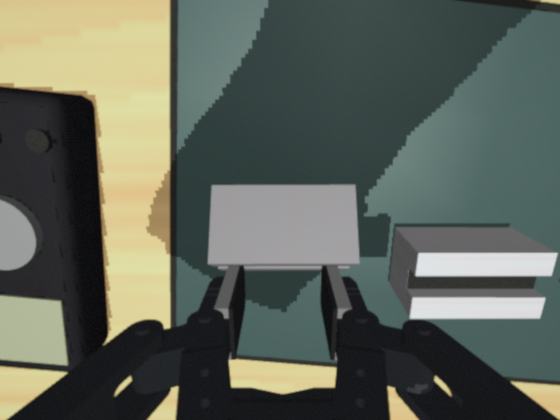

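Tilting. Carry on over the edge.

{"api": "send_rows", "payload": {"targets": [[-0.005, 0, 0.002, 0, 150], [-0.005, 0, 0.002, 0, 150], [-0.005, 0, 0.001, 0, 150], [-0.005, 0, 0, 0, 150], [0, 0, 0, 0, 150]]}}

```text
clock: 47.35
tcp_pos: [0.5418, -0.2908, 0.0491]
orientation: [-0.001, 0.707, 0.707, -0.0]
wrist_force: [-0.3, -0.2, -0.2]
finger_gap: 0.0351
```

```bash
python3 e.py 31
```

```text
{'clock': 47.35, 'joint_pos': [-0.6231, 0.4986, -0.1381, 0.9354, -0.0, -0.6237], 'tcp_pos': [0.5418, -0.2908, 0.0491], 'orientation': [-0.0006, 0.7069, 0.7073, -0.0001], 'wrist_force': [-0.3185, -0.1995, -0.2269], 'finger_gap': 0.0351}
```

View pics/w31.png

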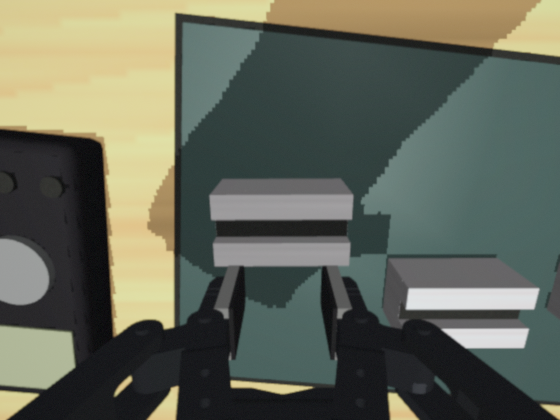

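{"api": "send_rows", "payload": {"targets": [[0.005, 0, 0.03, 0, 150], [0, 0, 0.045, 0, 100], [-0.02, 0, 0.05, 0, 50], [-0.03, 0.02, 0.045, 0, 0], [-0.03, 0.04, 0, 0, 0], [-0.02, 0.04, 0, 0, 0], [0, 0, 0, 0, 0], [0, 0, 0, 0, 0]]}}

```text
clock: 48.25
tcp_pos: [0.4533, -0.1931, 0.2104]
orientation: [0.001, 0.706, 0.708, 0.0]
wrist_force: [-0.2, -0.4, -0.3]
finger_gap: 0.0856
```

```bash
python3 m.py 32
cat > n.py <<'E'
from h import *
for c in ['side','scene']:
    d=shot(c,c+'33')
    for n in ['gate_handle','foot0','meter','meter_centre']:
        print(c,n,[(np.round(x['xyz'],3).tolist(),round(x['conf'],2)) for x in eyes.tip_of(n,c)])
    P=cloud(d); img=d['img']
    m=np.isfinite(P[...,0])&(np.hypot(P[...,0]-.58,P[...,1]-.181)<.08)&(P[...,2]>.13)&(P[...,2]<.185)&(img.sum(-1)<120)
    q=P[m]; t=q[q[:,2]>.17]; print(len(q), cv2.minAreaRect(t[:,:2].astype(np.float32)*1000) if len(t) else None)
E
python3 n.py
```

```text
{'clock': 48.25, 'joint_pos': [-0.5658, 0.161, -0.2031, 1.2053, -0.0, -0.5683], 'tcp_pos': [0.4533, -0.1931, 0.2104], 'orientation': [0.0007, 0.7062, 0.708, 0.0001], 'wrist_force': [-0.2183, -0.3716, -0.2826], 'finger_gap': 0.0856}
yaw 90.14197178093521
top 2463 px 186.0 254.0 [ 520.2 -291.9] [37.3 66.7] 0.3 z 0.0391
top 2192 px 281.0 296.0 [ 568.5 -194.8] [36.8 66.1] 0.2 z 0.0391
top 1206 px 365.0 296.0 [ 568.3 -105. ] [37.2 37.4] 0.1 z 0.039
side gate_handle [([0.607, 0.18, 0.157], 0.9)]
side foot0 [([0.566, 0.412, 0.016], 0.92), ([0.57, -0.195, 0.023], 0.78), ([0.749, 0.407, 0.019], 0.77), ([0.519, -0.288, 0.024], 0.75), ([0.565, -0.094, 0.025], 0.73), ([0.547, -0.186, 0.003], 0.3)]
side meter [([0.55, -0.425, 0.002], 0.9)]
side meter_centre [([0.551, -0.426, 0.019], 0.72)]
62 ((605.9891967773438, 180.93418884277344), (10.131382942199707, 20.863609313964844), 6.731667995452881)
scene gate_handle [([0.609, 0.184, 0.162], 0.88), ([0.553, -0.427, 0.019], 0.22)]
scene foot0 [([0.518, -0.29, 0.022], 0.77), ([0.747, 0.404, 0.016], 0.68), ([0.574, -0.09, 0.023], 0.62), ([0.567, -0.193, 0.022], 0.6)]
scene meter [([0.554, -0.424, -0.0], 0.94)]
scene meter_centre [([0.552, -0.425, 0.019], 0.77)]
189 ((607.1842651367188, 181.92930603027344), (12.347262382507324, 23.780189514160156), 6.095451354980469)
```

View pics/w32.png

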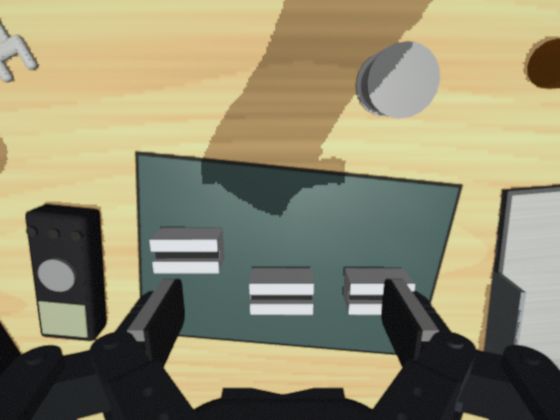

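View pics/side33.png

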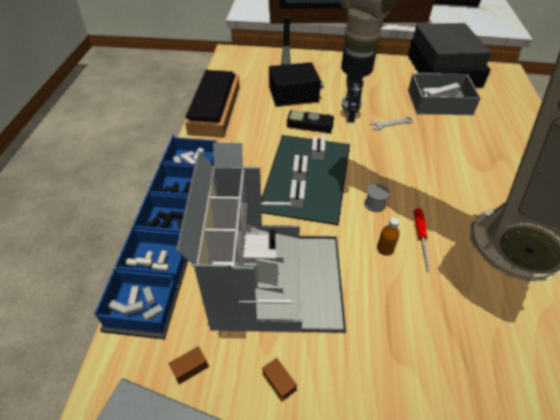

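{"api": "send_rows", "payload": {"targets": [[0, 0, 0.03, 0, 0], [0, 0, 0, 0, 0], [0, 0, 0, 0, 0], [0, 0, 0, 0, 0], [0, 0, 0, 0, 0], [0, 0, 0, 0, 0]]}}

```text
clock: 49.4
tcp_pos: [0.4529, -0.1935, 0.2392]
orientation: [-0.001, 0.707, 0.707, -0.0]
wrist_force: [0.1, 0.4, -0.4]
finger_gap: 0.0856
```

```bash
python3 m.py 34; python3 -c "
from h import *
print(ticket.hand_in())"
```

```text
{'clock': 49.4, 'joint_pos': [-0.567, 0.1522, -0.1428, 1.2772, 0.0001, -0.568], 'tcp_pos': [0.4529, -0.1935, 0.2392], 'orientation': [-0.0006, 0.7067, 0.7075, -0.0001], 'wrist_force': [0.0608, 0.3833, -0.3561], 'finger_gap': 0.0856}
yaw 90.05826501603703
top 2091 px 193.0 243.0 [ 519.9 -292.1] [36.5 67.2] 0.3 z 0.039
top 1908 px 281.0 283.0 [ 568.2 -194.9] [37.1 66.2] 0.1 z 0.039
top 1548 px 368.0 281.0 [568.  -90.5] [37.2 66.7] 0.6 z 0.0391
the job is handed in; nothing more can be done
None
```

The job is done and handed in at about 49 s of the 210 s. I moved the multimeter onto the bench beside the mat, then pulled the gate open. Three feet came down into the tray, and I pushed the gate back until it pressed against its stop. I carried each foot to the mat and tipped it a quarter turn so its slot faces up.

- **Feet:** the last wrist-camera reading showed all three lying flat on the mat at about (0.520, -0.292), (0.568, -0.195) and (0.568, -0.090) m. Their tops were at 39 mm, as expected, and the slots were up in the view just before.
- **Gate:** the handle read at (0.607, 0.181) m, the same as before it was opened.
- **Multimeter:** it is clear of the mat, at about (0.55, -0.425) m.
- **Robot:** the gripper was open, above everything and touching nothing.

No check failed or disagreed. The first foot jammed when I pushed it straight (about 20 N at the wrist) and rolled over once I lifted while pushing. I saw no foot knocked aside and no slackening of the grip.

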